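# Nest a test weight at three points

### The arm

A 6-joint arm with a two-finger parallel gripper is mounted at the origin on the work surface. World frame = base frame: x ahead of the robot, y to its left, z up, the work surface at z = 0. Lengths are in m, angles in degrees, forces in N, time in s.
With the tool pointing down it reaches from about 0.35 to 0.875 m from the base axis. Payload 4.2 kg.
Tool frame: the origin (TCP) lies midway between the tips of the shut fingers; the grasp point (between the pads) lies r.grasp_offset behind it (r.grasp_offset is the distance from the TCP to the grasp point, in m); z points along the fingers, y is the direction in which the jaws open and shut (so a half turn about z gives the same grasp; the last joint's range is limited). The gripper opens to 87 mm and grips with 3 to 60 N. Pads are 19 mm wide; open, the fingers measure 117 mm over their backs; the gripper's body (75 mm by 190 mm) begins 51 mm behind the grasp point.
Start: joints at [84.889, 22.042, 0.453, 0, -68.411, -14.817], TCP at [0.213, 0.588, 0.183] pointing down, gripper open.
Joint ranges: [-179.83, 179.83], [-69.29, 118.12], [-61.27, 80.66], [-181.25, 117.63], [-171.15, -9.14], [-177.46, 177.46]. Speed limits (degrees/s): [159.86, 159.86, 180, 180, 180, 180].

### API

Orientations are given as a 3x3 rotation matrix whose columns are the frame's x, y, z axes.
In Python, from station import sense, optics, r gives the robot as it stands. The module is installed in compiled form; this text tells all that it offers.
- The arm moves only by the tool servo_tool, never from a script. Its argument "deltas" is a list of rows, each an object with "slide": the shift along the tool's x, y, z in units of 25 mm (1.0 is 25 mm), a list of three; "spin": the turn about the tool's z in units of 8 degrees (1.0 is 8 degrees). A call has 1 to 10 rows; each row shifts and turns the pose as measured when the row begins, along the tool's axes as they then stand; what a row does not reach is not made up. A row lasts 1/10 s, in which the tool goes at most 50 mm and 8.59 degrees, less where a joint would pass 70% of its speed; a pose out of reach is approached as far as the arm can. A call is refused whole if a number of a shift passes 1 or a number of a turn 1, either way. A call with a gripper value outside its range is refused whole. "gripper" is the closure in counts, from 0 (fully open) to 255 (shut), set as the call begins (left out, the last holds). The fingers move at their own pace and stop on an object; the grip force is fixed at half the most. Time passes only in rows, so rows that do not move let the fingers close. It gives the time, the measured TCP pose, the force and the opening at its end, in the units of the state.
- sense(): the state, without advancing time (a new reading comes with each control period).
- optics.capture(name): name is "side" or "top"; returns a dict with "frame" (384x512x3 uint8, red, green, blue), "camera_matrix" (3x3 intrinsics, pixels), "eye" and "rotation" of the camera in the world. Camera axes: x right, y down, z forward; pixel columns grow to the right and rows downward; lengths in m; the calibration is good to about 2 mm. A picture is of the moment at which its call begins. There is no depth.
- r.finish_job(): hands the job in, once; it reports no verdict.
The state is a dict: "time_s": time; "joints": joint angles; "joint_velocities": joint speeds; "effort": joint torques, N m; "tcp_pos": TCP position; "ee_rot": TCP orientation; "wrist_force": force on the tool from outside, world axes, zero at the start; "moment": the same for the moment, N m; "gripper_width": opening from 0.0 (shut) to 1.0 (fully open).
Only numpy, scipy, OpenCV 4.12 (cv2) and the standard library are available. Lean on these libraries where they do the work, as an engineer would, in place of code of your own. Each camera call takes 0.05 s, during which the arm holds its last target.

### The job

Take the largest of the three knobbed steel weights off the paper and stand it upright on the nest's metal plate, between the two fixed balls and the sprung plunger, and first nudge it gently until it bears on both balls. Then slide the carriage up until the weight presses its plunger about half-way in, and only then swing the lock lever fully round to lock it, leaving the weight upright, held by both balls and the plunger. Do not bang the weight against the balls, tip it over, or disturb the two smaller weights.

Things in the scene. Friction and masses are not known exactly. Their poses are not given: they have to be found in the camera images.
- nest: Fixed aluminium plate, 260 x 120 mm, 12 mm thick, lying on the table. Origin: centre of its underside; its top is 12 mm higher. Its x axis is the nest's axis and runs lengthwise from the carriage to the two balls; y is crosswise, z up. The plate and the balls are polished and slippery. When the large weight touches both balls and is on the centre line (y = 0), its axis is at x = +80 mm.
- ball_a: Fixed polished steel ball, 16 mm diameter, on a short stalk on the nest plate; origin at its centre, 20 mm above the plate's top, at x = +99.3 mm, y = +23 mm of the nest (the stalk is narrower than the ball). The ball's top is 28 mm above the plate's top.
- ball_b: The second such ball, at x = +99.3 mm, y = -23 mm of the nest, otherwise the same.
- carriage (a joint): Travel of the dark steel carriage along the nest's +x axis, towards the balls: 0 to 0.085 m, starting near 0 (up to 0.015). It stays where it is left; friction: about 15 N to slide it. Block 70 mm along x, 44 mm wide, 32 mm high above the plate; with an upright fin on top to hold it by. At travel 0 the fin's centre is at x = -55 mm of the nest.
- fin (a point): Centre of the carriage's fin: 30 mm long along nest x, 12 mm thick along nest y, 30 mm high; this point is 46 mm above the plate's top, the fin's foot (the block's top) 15 mm lower and its top 15 mm higher. The block reaches 25 mm from here in +x and 45 mm in -x.
- plunger: Round nose of the sprung plunger at the +x end of the carriage: ball of 12 mm diameter; origin at its centre, 20 mm above the plate's top, on the nest's centre line, 45 mm in +x from the fin's centre while not pressed. It can be pressed 10 mm into the carriage (-x) against a spring of about 1 N per mm with no preload, so half-way in is 5 mm and 5 N; with the nested weight that is a carriage travel near 0.067 m, to be confirmed by feel.
- lock (a joint): Angle of the lock lever on the carriage (rad), 0 to 1.6, vertical hinge 33 mm in -x of the fin's centre. At 0 the lever is open and points to +y of the nest; at 1.57 it is locked and points to -x (anticlockwise seen from above, 1.6 is the end stop). Starts between 0 and 0.25. It turns easily (about 0.6 N at its knob) and stays where it is left.
- lock_knob (a point): On the axis of the upright black knob at the end of the lock lever, 55 mm from its hinge: 12 mm diameter, its foot 33 mm and its top 63 mm above the plate's top; this point is 52 mm above the plate's top. The lever bar itself is 9 mm wide, 34 to 40 mm above the plate.
- weight_centre (a point): The large steel weight, about 0.5 kg: upright cylinder 44 mm diameter and 47 mm high, with a knob (26 mm diameter) on a narrow neck above it, 68 mm high in all. This point: on its axis, 34 mm above its underside. It starts standing on the paper.
- weight_two_centre (a point): Middle-sized weight, same shape, 33 mm diameter, 50 mm high; a bystander. This point: on its axis, 25 mm above its underside.
- weight_three_centre (a point): Smallest weight, same shape, 26 mm diameter, 40 mm high; a bystander. This point: on its axis, 20 mm above its underside.
- sheet: White paper sheet on the table, 190 x 190 mm and 2 mm thick, where the three weights stand at the start; origin at the centre of its underside.
Not all that is in view belongs to the job. Leave any turquoise look-alike of the part that bears weight_centre alone.

How it is judged (in metres and radians):
On the way, in this order (a step that is already met when the one before it is completed fails the run):
1. the large weight stands upright on the plate against both balls (within 1.5 mm of touching each) while the plunger does not yet touch it (horizontal distance between weight_centre and ball_a below 0.0315 m and horizontal distance between weight_centre and ball_b below 0.0315 m and angle between weight's own z axis and vertical below 0.06 rad and z of weight_centre in the frame of nest below 0.049 m and contact force between plunger and weight below 0.05 N), for 0.1 s.
2. the carriage is up: the plunger presses the weight (2 to 8.5 N), the weight against both balls (within 1.5 mm), the lever not yet locked (horizontal distance between weight_centre and ball_a below 0.0315 m and horizontal distance between weight_centre and ball_b below 0.0315 m and angle between weight's own z axis and vertical below 0.06 rad and z of weight_centre in the frame of nest below 0.049 m and contact force between plunger and weight between 2 and 8.5 N and value of joint lock below 0.6 rad), for 0.2 s.
At the end, for the whole second after the job is handed in: The large weight stands upright (within 0.06 rad) on the plate, at rest, against both balls (within 1.5 mm of touching each), the plunger pressing it with 2 to 8.5 N, and the lock lever past 1.3 rad (horizontal distance between weight_centre and ball_a below 0.0315 m and horizontal distance between weight_centre and ball_b below 0.0315 m and angle between weight's own z axis and vertical below 0.06 rad and z of weight_centre in the frame of nest below 0.049 m and contact force between plunger and weight between 2 and 8.5 N and value of joint lock above 1.3 rad and linear speed of weight below 0.02 m/s).
It fails at once if the weight is banged or pressed against a ball with more than 40 N (contact force between weight and ball_a above 40 N or contact force between weight and ball_b above 40 N).
It fails at once if the large weight is tipped by more than 0.6 rad (angle between weight's own z axis and vertical above 0.6 rad).
It fails at once if a smaller weight is moved by more than 20 mm or tipped (distance of any of weight_two, weight_three from where it was at the start of the episode above 0.02 m or angle between any of weight_two, weight_three's own z axis and vertical above 0.3 rad).
It also fails if it takes over 72 s, if anything falls off the work surface, if the arm or the gripper's body presses on something with over 40 N, if the wrist force passes 120 N, or if a joint passes its speed limit or range.

## Working session

There is one attempt and no reset: what is moved stays moved. The work goes in short steps, Python scripts to look and compute and a tool call to move; the robot and the scene stay as the last step left them, time stands still between calls to the robot, and variables do not carry over. Pictures are saved under pics/ and viewed, and the job is handed in when it is done.

Besides the shell and the picture viewer there is one more tool, called after "Request:" as a command line: name --argument value ..., lists and objects as JSON in quotes. servo_tool: Moves the arm, as the interface text tells. Its arguments: {"type":"object","properties":{"deltas":{"type":"array"},"gripper":{"type":"number"}},"required":["deltas"]}

```bash
mkdir -p pics
cat > h.py <<'E'
from station import sense, optics, r
import numpy as np, cv2
def cap(n,tag):
    c=optics.capture(n); np.savez(f'pics/{tag}.npz',**{k:np.array(c[k]) for k in('frame','camera_matrix','eye','rotation')})
    cv2.imwrite(f'pics/{tag}.png',cv2.cvtColor(c['frame'],cv2.COLOR_RGB2BGR)); return c
def load(tag): return dict(np.load(f'pics/{tag}.npz'))
def ray(c,u,v,z):
    d=c['rotation']@np.linalg.inv(c['camera_matrix'])@np.array([u,v,1.]); return c['eye']+d*(z-c['eye'][2])/d[2]
def proj(c,p):
    q=c['camera_matrix']@(c['rotation'].T@(np.array(p)-c['eye'])); return q[:2]/q[2]
def crop(tag,x0,y0,x1,y1,out,s=4):
    im=cv2.imread(f'pics/{tag}.png')[y0:y1,x0:x1]; cv2.imwrite(f'pics/{out}.png',cv2.resize(im,None,fx=s,fy=s,interpolation=cv2.INTER_CUBIC))
E
python3 - <<'E'
from h import *
for n in('side','top'):
    c=cap(n,n+'0'); print(n,c['eye'],c['rotation'],c['camera_matrix'])
print(sense(),r.grasp_offset)
E
```

```text
side [ 0.37941976 -0.70395932  0.86748185] [[ 0.95353383 -0.23924089  0.1831312 ]
 [-0.30099083 -0.7295284   0.61416027]
 [-0.01333283 -0.6407434  -0.76763932]] [[435.6295316    0.         253.36864557]
 [  0.         435.6295316  196.82767917]
 [  0.           0.           1.        ]]
top [ 0.47121514 -0.08976552  1.33042473] [[ 0.00427938 -0.99861721  0.05239612]
 [-0.99988349 -0.00504077 -0.01440791]
 [ 0.01465211 -0.05232836 -0.99852244]] [[487.64484817   0.         252.77028875]
 [  0.         487.64484817 194.72382502]
 [  0.           0.           1.        ]]
{'time_s': 0.1, 'joints': array([ 8.48890525e+01,  2.20852724e+01,  3.88066521e-01, -2.38772565e-02,
       -6.84106221e+01, -1.48141906e+01]), 'joint_velocities': array([ 0.00431011, -0.1735077 ,  0.07682147,  0.06386881,  0.05718482,
        0.02882125]), 'effort': array([ 5.57726489e-04, -3.91687882e+01,  1.87936342e+01,  4.23181191e+00,
        1.34779693e-02, -7.25358836e-05]), 'tcp_pos': array([0.21280549, 0.58701023, 0.18178733]), 'ee_rot': array([[ 9.40086335e-01, -3.40936029e-01, -5.53610142e-04],
       [-3.40936461e-01, -9.40084541e-01, -1.83992026e-03],
       [ 1.06854770e-04,  1.91842978e-03, -9.99998154e-01]]), 'wrist_force': array([ 0.17303365,  0.93486913, -0.17105959]), 'moment': array([-0.02372242,  0.00580886,  0.01288139]), 'gripper_width': 0.9971131509737653} 0.0187
```

View pics/side0.png

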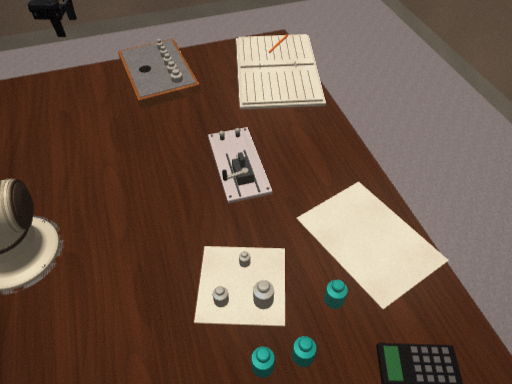

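View pics/top0.png

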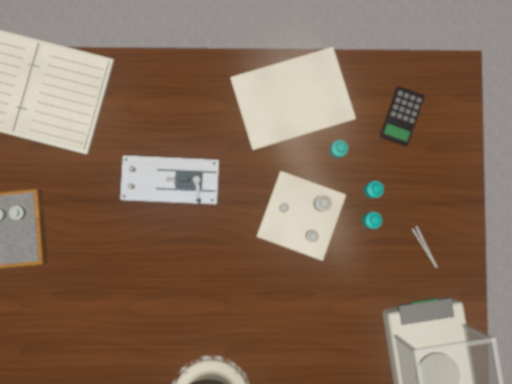

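Run:
```python
from h import *
crop('top0',112,145,232,215,'a',6); crop('top0',250,165,355,265,'b',6); crop('side0',200,115,280,205,'c',6); crop('side0',190,240,300,330,'d',6)
```

```text
(no output)
```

View pics/a.png

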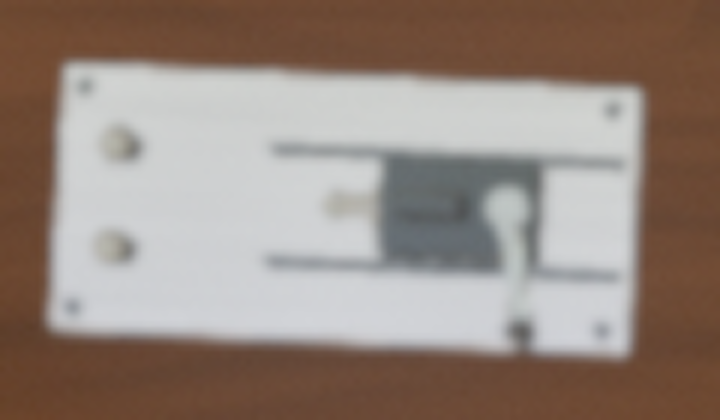

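View pics/b.png

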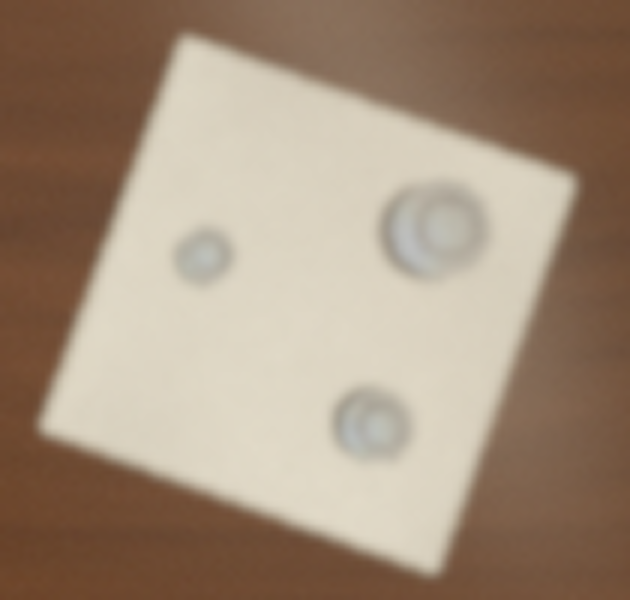

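View pics/c.png

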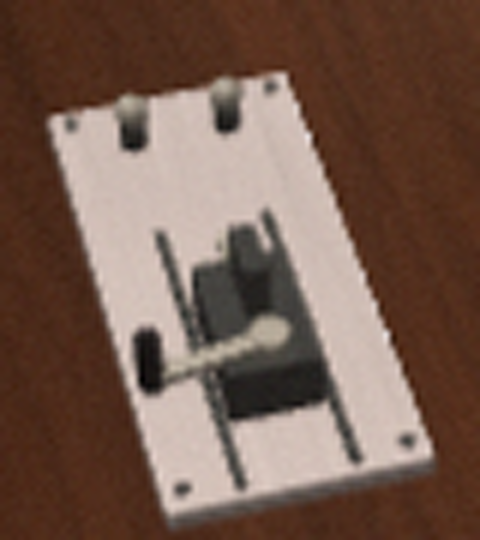

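View pics/d.png

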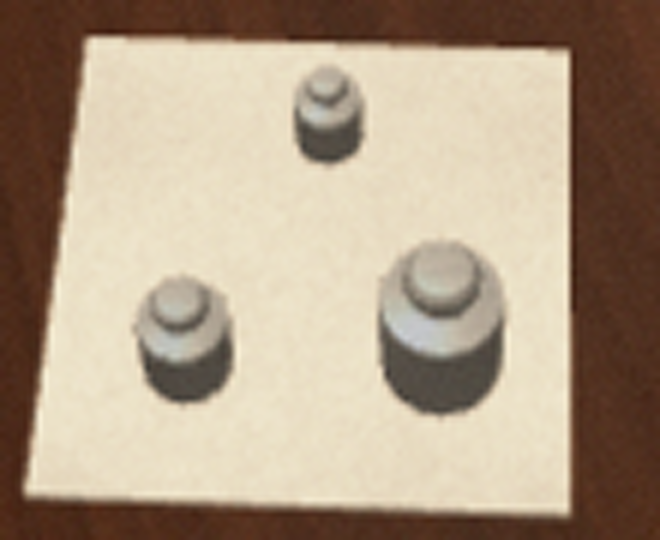

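```bash
cat > m.py <<'E'
from h import *
T=load('top0');S=load('side0')
f=lambda x,y,x0,y0,s=6:((x+.5)/s-.5+x0,(y+.5)/s-.5+y0)
t=lambda x,y:f(x,y,112,145); s_=lambda x,y:f(x,y,200,115)
def p(n,c,uv,z): q=ray(c,*uv,z); print(n,np.round(q,4)); return q
A=[p('T TL',T,t(62,62),.012),p('T TR',T,t(643,86),.012),p('T BR',T,t(632,357),.012),p('T BL',T,t(47,330),.012)]
B=[p('S TL',S,s_(48,117),.012),p('S TR',S,s_(287,71),.012),p('S BR',S,s_(437,462),.012),p('S BL',S,s_(167,518),.012)]
# A order: TL=(+x,-y), TR=(-x,-y), BR=(-x,+y), BL=(+x,+y)
# side: far-left=(+x,+y), far-right=(+x,-y), near right(-x,-y), near-left (-x,+y)
for n,Q,o in(('T',A,[(1,-1),(-1,-1),(-1,1),(1,1)]),('S',B,[(1,1),(1,-1),(-1,-1),(-1,1)])):
    Q=np.array(Q)[:,:2];o=np.array(o)*[.13,.06]; c=Q.mean(0); z=(Q-c)@[1,1j]; w=o@[1,1j]
    k=(z*np.conj(w)).sum()/(abs(w)**2).sum(); print(n,'centre',c,'yaw',np.degrees(np.angle(k)),'scale',abs(k),'res mm',np.round(abs(z-k*w)*1e3,1))
p('T balla',T,t(112,246),.032+.004);p('T ballb',T,t(117,144),.036)
p('S balla',S,s_(131,108),.032+.003);p('S ballb',S,s_(226,92),.035)
p('T knob',T,t(519,326),.075);p('S knob top',S,s_(148,333),.075)
p('T fin',T,t(433,207),.073);p('S fin',S,s_(243,236),.073)
p('T W1',T,f(450,228,250,165),.07);p('S W1',S,f(443,270,190,240),.07)
p('T W2',T,f(382,425,250,165),.052);p('S W2',S,f(180,300,190,240),.052)
p('T W3',T,f(205,256,250,165),.042);p('S W3',S,f(328,84,190,240),.042)
E
python3 m.py
```

```text
T TL [0.6466 0.2461 0.012 ]
T TR [ 0.6373 -0.016   0.012 ]
T BR [ 0.5146 -0.012   0.012 ]
T BL [0.5255 0.2506 0.012 ]
S TL [0.5284 0.2492 0.012 ]
S TR [0.6484 0.2447 0.012 ]
S BR [ 0.6356 -0.018   0.012 ]
S BL [ 0.5168 -0.0119  0.012 ]
T centre [0.58097993 0.11719241] yaw 87.83622054114586 scale 1.0110718563697894 res mm [0.1 0.8 0.8 0.2]
S centre [0.58229269 0.1159843 ] yaw 87.34228466919292 scale 1.0061543207641919 res mm [0.5 0.9 1.1 0.8]
T balla [0.5618 0.2165 0.036 ]
T ballb [0.607  0.2151 0.036 ]
S balla [0.5633 0.2173 0.035 ]
S ballb [0.6092 0.2139 0.035 ]
T knob [0.5256 0.0328 0.075 ]
S knob top [0.5255 0.0359 0.075 ]
T fin [0.5767 0.0704 0.073 ]
S fin [0.5798 0.0805 0.073 ]
T W1 [ 0.5179 -0.2942  0.07  ]
S W1 [ 0.5189 -0.2948  0.07  ]
T W2 [ 0.4324 -0.2671  0.052 ]
S W2 [ 0.432  -0.2685  0.052 ]
T W3 [ 0.5061 -0.1904  0.042 ]
S W3 [ 0.5075 -0.1942  0.042 ]
```

The largest steel weight is the one at top (323,203) / side (263,291). The other two steel ones, W2 at top (312,236) and W3 at (284,208), are smaller. The three turquoise ones at top (340,148), (375,189) and (374,220) are the look-alikes. The enlarged crop shows W1 clearly wider, and both cameras agree on W1 at (0.518,-0.2945). The nest centre is about (0.5816,0.1166) with yaw about 87.6°.

Request:
servo_tool --deltas '[{"slide": [1, 0, 0], "spin": 1}, {"slide": [1, 0, 0], "spin": 1}, {"slide": [1, 0, 0], "spin": 1}, {"slide": [1, 0, 0], "spin": 1}, {"slide": [1, 0, 0], "spin": 1}, {"slide": [1, 0, 0], "spin": 1}, {"slide": [1, 0, 0], "spin": 1}, {"slide": [1, 0, 0], "spin": 1}, {"slide": [1, 0, 0], "spin": 1}, {"slide": [1, 0, 0], "spin": 0}]' --gripper 60

```text
time_s: 1.1
tcp_pos: [0.3391, 0.387, 0.1753]
ee_rot: [[-0.085, -0.996, -0.006], [-0.996, 0.085, -0.013], [0.014, 0.005, -1.0]]
wrist_force: [-0.0, -0.1, 0.1]
gripper_width: 0.764
```

Request:
servo_tool --deltas '[{"slide": [1, -0.3, 0], "spin": -0.3}, {"slide": [1, -0.3, 0], "spin": 0}, {"slide": [1, -0.3, 0], "spin": 0}, {"slide": [1, -0.3, 0], "spin": 0}, {"slide": [1, -0.3, 0], "spin": 0}, {"slide": [1, -0.3, 0], "spin": 0}, {"slide": [1, -0.3, 0], "spin": 0}, {"slide": [1, -0.3, 0], "spin": 0}, {"slide": [1, -0.3, 0], "spin": 0}, {"slide": [1, -0.3, 0], "spin": 0}]'

```text
time_s: 2.1
tcp_pos: [0.4002, 0.1205, 0.1758]
ee_rot: [[-0.04, -0.999, -0.012], [-0.999, 0.04, -0.018], [0.018, 0.011, -1.0]]
wrist_force: [0.7, -0.2, -0.9]
gripper_width: 0.764
```

Request:
servo_tool --deltas '[{"slide": [1, -0.3, 0], "spin": 0}, {"slide": [1, -0.3, 0], "spin": 0}, {"slide": [1, -0.3, 0], "spin": 0}, {"slide": [1, -0.3, 0], "spin": 0}, {"slide": [1, -0.3, 0], "spin": 0}, {"slide": [1, -0.3, 0], "spin": 0}, {"slide": [1, -0.3, 0], "spin": 0}, {"slide": [1, -0.3, 0], "spin": 0}, {"slide": [1, -0.3, 0], "spin": 0}, {"slide": [1, -0.3, 0], "spin": 0}]'

```text
time_s: 3.1
tcp_pos: [0.4629, -0.1438, 0.1768]
ee_rot: [[-0.04, -0.999, -0.018], [-0.999, 0.041, -0.017], [0.018, 0.017, -1.0]]
wrist_force: [0.7, 0.5, -0.1]
gripper_width: 0.764
```

Request:
servo_tool --deltas '[{"slide": [1, -0.4, 0.3], "spin": 0}, {"slide": [1, -0.4, 0.3], "spin": 0}, {"slide": [1, -0.4, 0.3], "spin": 0}, {"slide": [1, -0.4, 0.3], "spin": 0}, {"slide": [0.7, -0.3, 0.3], "spin": 0}, {"slide": [0.3, 0, 0], "spin": 0}, {"slide": [0, 0, 0], "spin": 0}]'

```text
time_s: 3.8
tcp_pos: [0.5038, -0.2787, 0.1361]
ee_rot: [[-0.045, -0.999, -0.023], [-0.999, 0.045, -0.015], [0.016, 0.023, -1.0]]
wrist_force: [0.5, 0.2, 0.4]
gripper_width: 0.763
```

Request:
servo_tool --deltas '[{"slide": [0.3, -0.4, 0.2], "spin": 0}, {"slide": [0.25, -0.3, 0.3], "spin": 0}, {"slide": [0, 0, 0.3], "spin": 0}, {"slide": [0, 0, 0], "spin": 0}]'

```text
time_s: 4.2
tcp_pos: [0.5215, -0.2925, 0.1152]
ee_rot: [[-0.043, -0.999, -0.022], [-0.999, 0.043, -0.014], [0.015, 0.022, -1.0]]
wrist_force: [-0.2, 0.1, -0.3]
gripper_width: 0.765
```

Run:
```python
from h import *
cap('side','s1');cap('top','t1');s=sense();print(s['tcp_pos'],s['ee_rot'][:,2],s['wrist_force'])
crop('s1',190,190,340,330,'s1c',5)
```

```text
[ 0.52207683 -0.2928653   0.11640115] [-0.02044721 -0.01530019 -0.99967385] [ 0.45070283  0.12965485 -0.07288237]
```

View pics/s1c.png

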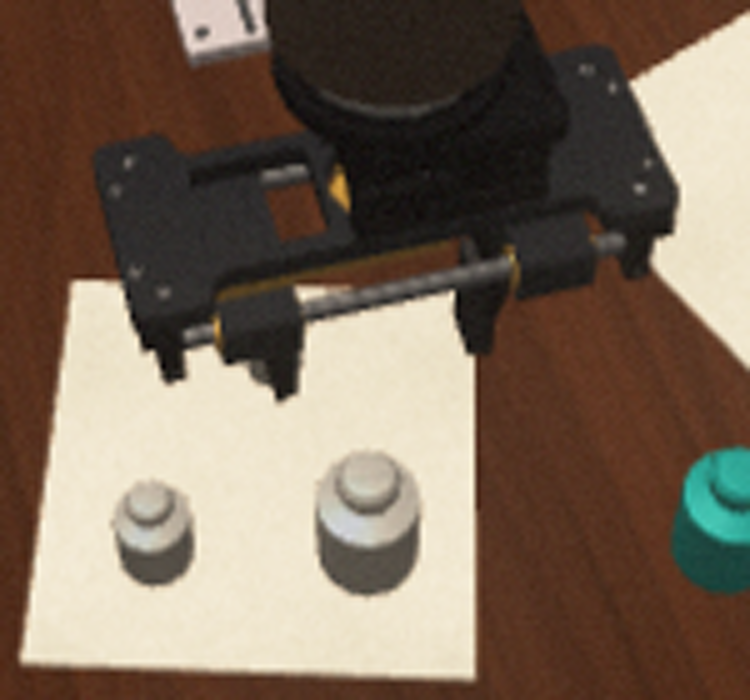

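Request:
servo_tool --deltas '[{"slide": [0, 0.1, 0.7], "spin": 0}, {"slide": [0, 0, 0.7], "spin": 0}, {"slide": [0, 0, 0.7], "spin": 0}, {"slide": [0, 0, 0.4], "spin": 0}, {"slide": [0, 0, 0], "spin": 0}]'

```text
time_s: 4.8
tcp_pos: [0.5202, -0.2932, 0.0554]
ee_rot: [[-0.04, -0.999, -0.014], [-0.999, 0.04, -0.018], [0.018, 0.014, -1.0]]
wrist_force: [-0.3, -1.0, 0.2]
gripper_width: 0.762
```

Request:
servo_tool --deltas '[{"slide": [0.05, 0.1, 0.5], "spin": 0}, {"slide": [0, 0, 0.4], "spin": 0}, {"slide": [0, 0, 0.3], "spin": 0}, {"slide": [0, 0, 0], "spin": 0}]'

```text
time_s: 5.2
tcp_pos: [0.5183, -0.2953, 0.0251]
ee_rot: [[-0.039, -0.999, -0.011], [-0.999, 0.04, -0.019], [0.019, 0.01, -1.0]]
wrist_force: [-0.5, 0.7, 0.2]
gripper_width: 0.765
```

Well centred at the right height; close.

Request:
servo_tool --deltas '[{"slide": [0, 0, 0]}, {"slide": [0, 0, 0]}, {"slide": [0, 0, 0]}, {"slide": [0, 0, 0]}, {"slide": [0, 0, 0]}]' --gripper 255

```text
invalid input
```

Request:
servo_tool --deltas '[{"slide": [0, 0, 0], "spin": 0}, {"slide": [0, 0, 0], "spin": 0}, {"slide": [0, 0, 0], "spin": 0}, {"slide": [0, 0, 0], "spin": 0}, {"slide": [0, 0, 0], "spin": 0}]' --gripper 255

```text
time_s: 5.7
tcp_pos: [0.5195, -0.2958, 0.0263]
ee_rot: [[-0.039, -0.999, -0.008], [-0.999, 0.039, -0.02], [0.02, 0.008, -1.0]]
wrist_force: [0.1, -0.2, -0.1]
gripper_width: 0.397
```

Request:
servo_tool --deltas '[{"slide": [0, 0, 0], "spin": 0}, {"slide": [0, 0, 0], "spin": 0}, {"slide": [0, 0, 0], "spin": 0}]'

```text
time_s: 6.0
tcp_pos: [0.5187, -0.2957, 0.0264]
ee_rot: [[-0.039, -0.999, -0.01], [-0.999, 0.039, -0.02], [0.02, 0.009, -1.0]]
wrist_force: [-0.5, -0.1, -0.3]
gripper_width: 0.28
```

Run:
```python
from h import *
cap('side','s2');s=sense();print(s['tcp_pos'],s['ee_rot'][:,2],s['wrist_force'],s['gripper_width'])
crop('s2',190,220,340,330,'s2c',5)
```

```text
[ 0.51874412 -0.29563891  0.02646136] [-0.00966324 -0.0196565  -0.99976009] [-0.38414915 -0.30813485 -0.71170812] 0.28285476453519354
```

View pics/s2c.png

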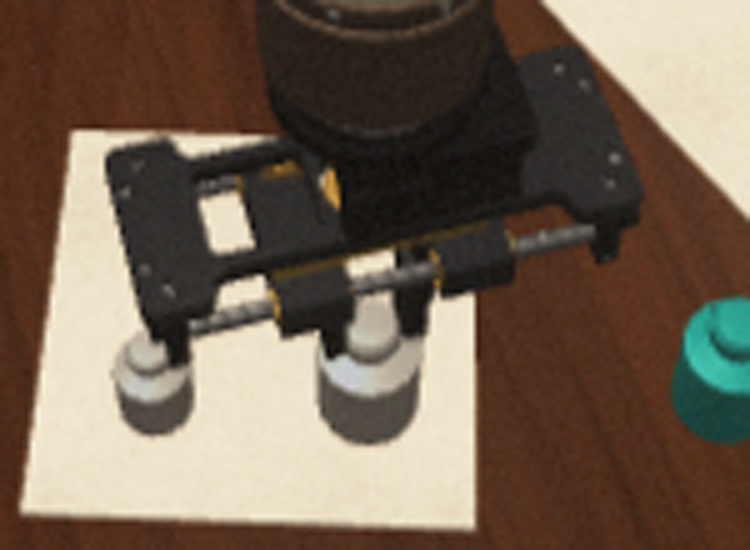

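Run:
```python
from h import *
c=load('s2');s=sense();R=s['ee_rot'];p=s['tcp_pos']
def q(d): 
    a=(proj(c,p+R@np.array(d))-[190,220])*5; return a.round()
print('tcp',q([0,0,0]),'grasp',q([0,0,-.0187]))
for y in(.0122,.027,-.0122,-.027):
  for x in (-.0095,.0095): print(x,y,q([x,y,0]),q([x,y,-.05]))
crop('s2',235,265,285,315,'s2d',14)
```

```text
tcp [367. 375.] grasp [367. 353.]
-0.0095 0.0122 [333. 362.] [333. 302.]
0.0095 0.0122 [345. 401.] [345. 342.]
-0.0095 0.027 [299. 371.] [297. 311.]
0.0095 0.027 [311. 410.] [310. 351.]
-0.0095 -0.0122 [388. 349.] [390. 288.]
0.0095 -0.0122 [401. 387.] [403. 328.]
-0.0095 -0.027 [421. 340.] [424. 279.]
0.0095 -0.027 [434. 379.] [438. 319.]
```

View pics/s2d.png

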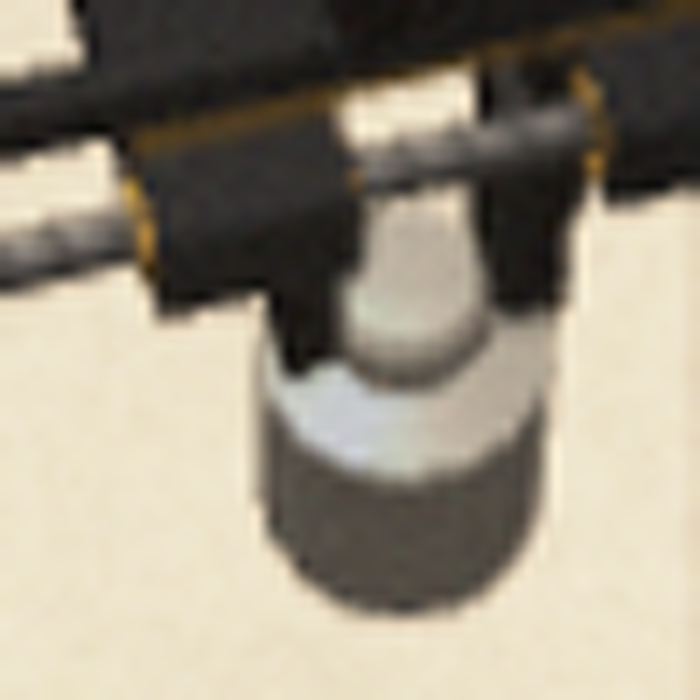

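Run:
```python
from h import *
c=load('s1');p=np.array([.5221,-.2929,.1164])
R=np.array([[-.043,-.999,-.021],[-.999,.043,-.015],[.015,.022,-1]])
def q(d): return ((proj(c,p+R@np.array(d))-[190,190])*5).round()
for y in(.033,.048,-.033,-.048):
  for x in (-.0095,.0095): print(x,y,[list(q([x,y,-z])) for z in(0,.01,.02,.03)])
crop('s1',230,250,300,290,'s1d',10)
```

```text
-0.0095 0.033 [[np.float64(286.0), np.float64(408.0)], [np.float64(286.0), np.float64(394.0)], [np.float64(286.0), np.float64(380.0)], [np.float64(286.0), np.float64(366.0)]]
0.0095 0.033 [[np.float64(299.0), np.float64(449.0)], [np.float64(298.0), np.float64(435.0)], [np.float64(298.0), np.float64(422.0)], [np.float64(298.0), np.float64(408.0)]]
-0.0095 0.048 [[np.float64(249.0), np.float64(416.0)], [np.float64(249.0), np.float64(403.0)], [np.float64(248.0), np.float64(389.0)], [np.float64(248.0), np.float64(375.0)]]
0.0095 0.048 [[np.float64(261.0), np.float64(458.0)], [np.float64(261.0), np.float64(444.0)], [np.float64(260.0), np.float64(431.0)], [np.float64(260.0), np.float64(417.0)]]
-0.0095 -0.033 [[np.float64(447.0), np.float64(371.0)], [np.float64(448.0), np.float64(357.0)], [np.float64(449.0), np.float64(343.0)], [np.float64(451.0), np.float64(329.0)]]
0.0095 -0.033 [[np.float64(461.0), np.float64(411.0)], [np.float64(463.0), np.float64(397.0)], [np.float64(464.0), np.float64(383.0)], [np.float64(465.0), np.float64(369.0)]]
-0.0095 -0.048 [[np.float64(483.0), np.float64(362.0)], [np.float64(484.0), np.float64(349.0)], [np.float64(486.0), np.float64(335.0)], [np.float64(487.0), np.float64(320.0)]]
0.0095 -0.048 [[np.float64(498.0), np.float64(402.0)], [np.float64(499.0), np.float64(389.0)], [np.float64(501.0), np.float64(375.0)], [np.float64(503.0), np.float64(361.0)]]
```

View pics/s1d.png

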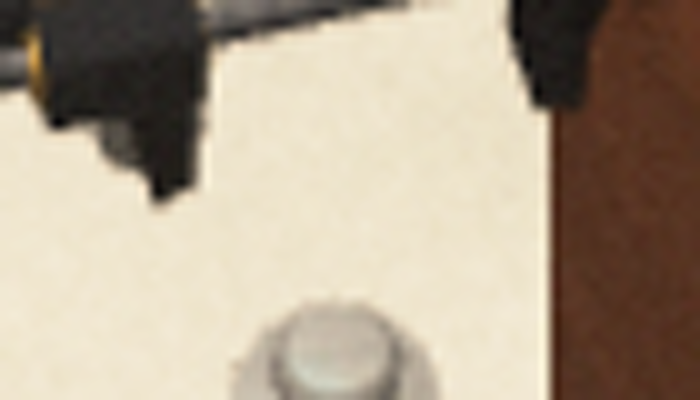

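Run:
```python
from h import *
c=load('s1');t=load('t1');p=np.array([.5221,-.2929,.1164])
R=np.array([[-.043,-.999,-.021],[-.999,.043,-.015],[.015,.022,-1]])
for x,y in((.0375,.095),(.0375,-.095),(-.0375,.095),(-.0375,-.095)):
  P=[p+R@np.array([x,y,-z]) for z in(.07,.095,.12)]
  print(x,y,[((proj(c,a)-[190,190])*5).round() for a in P],[proj(t,a).round() for a in P])
```

```text
0.0375 0.095 [array([147., 454.]), array([143., 417.]), array([138., 377.])] [array([346., 240.]), array([348., 240.]), array([350., 240.])]
0.0375 -0.095 [array([656., 336.]), array([665., 297.]), array([674., 257.])] [array([349., 159.]), array([351., 158.]), array([353., 156.])]
-0.0375 0.095 [array([104., 282.]), array([ 99., 243.]), array([ 94., 202.])] [array([314., 238.]), array([316., 238.]), array([317., 238.])]
-0.0375 -0.095 [array([587., 178.]), array([593., 138.]), array([600.,  96.])] [array([317., 158.]), array([319., 156.]), array([320., 154.])]
```

View pics/t1.png

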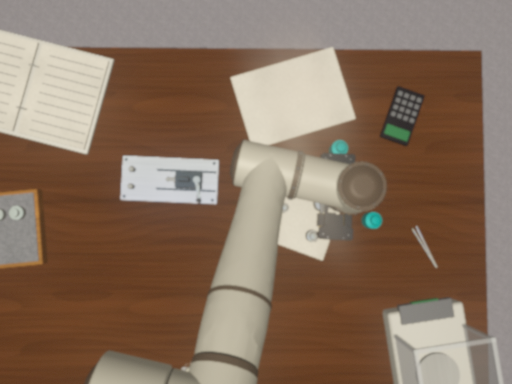

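View pics/s2.png

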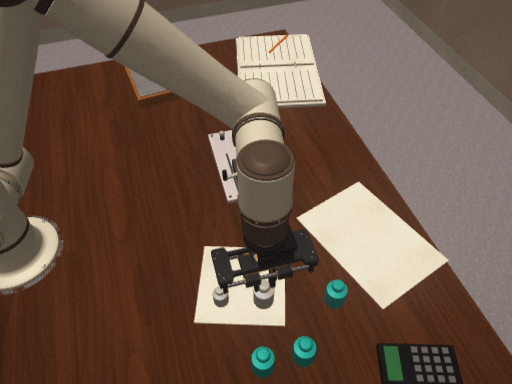

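Request:
servo_tool --deltas '[{"slide": [0, 0, -0.3], "spin": 0}, {"slide": [0, 0, -0.5], "spin": 0}, {"slide": [0, 0, -0.5], "spin": 0}, {"slide": [0, 0, 0], "spin": 0}, {"slide": [0, 0, 0], "spin": 0}]'

```text
time_s: 6.55
tcp_pos: [0.5176, -0.2939, 0.0597]
ee_rot: [[-0.04, -0.999, -0.013], [-0.999, 0.041, -0.017], [0.018, 0.012, -1.0]]
wrist_force: [-0.1, -0.2, -4.8]
gripper_width: 0.283
```

Run:
```python
from h import *
cap('side','s3');s=sense();print(s['tcp_pos'],s['ee_rot'][:,2],s['wrist_force'],s['gripper_width'])
crop('s3',230,230,300,310,'s3d',8)
```

```text
[ 0.51791923 -0.29405606  0.05986164] [-0.01223676 -0.0175364  -0.99977134] [ 0.0663902  -0.94168864 -3.79406042] 0.28130022723634246
```

View pics/s3d.png

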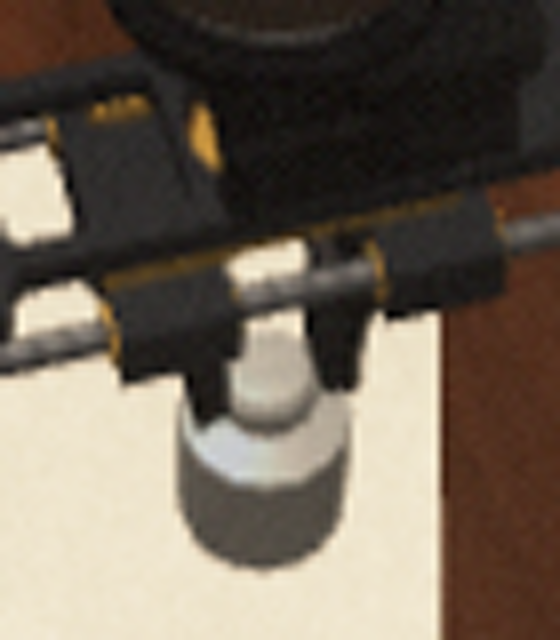

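Request:
servo_tool --deltas '[{"slide": [0, 0, -0.9], "spin": 0}, {"slide": [-0.3, 0, -1], "spin": 0}, {"slide": [-0.8, -0.1, -0.8], "spin": 0}, {"slide": [-1, -0.2, -0.3], "spin": 0}, {"slide": [-1, -0.2, 0], "spin": 0}, {"slide": [-1, -0.2, 0], "spin": 0}, {"slide": [-1, -0.2, 0], "spin": 0}, {"slide": [-1, -0.2, 0], "spin": 0}, {"slide": [-1, -0.2, 0], "spin": 0}, {"slide": [-1, -0.2, 0], "spin": 0}]'

```text
time_s: 7.6
tcp_pos: [0.5621, -0.0867, 0.1291]
ee_rot: [[-0.048, -0.999, -0.021], [-0.999, 0.049, -0.014], [0.015, 0.02, -1.0]]
wrist_force: [-0.6, 0.0, -3.7]
gripper_width: 0.279
```

Request:
servo_tool --deltas '[{"slide": [-0.9, -0.05, 0], "spin": 0}, {"slide": [-0.9, -0.05, 0], "spin": 0}, {"slide": [-0.9, -0.05, 0], "spin": 0}, {"slide": [-0.9, -0.05, 0], "spin": 0}, {"slide": [-0.9, -0.05, 0], "spin": 0}, {"slide": [-0.9, -0.05, 0], "spin": 0}, {"slide": [-0.9, -0.05, 0], "spin": 0}, {"slide": [-0.9, -0.05, 0], "spin": 0}, {"slide": [-0.7, 0, 0], "spin": 0}, {"slide": [-0.4, 0, 0], "spin": 0}]'

```text
time_s: 8.6
tcp_pos: [0.579, 0.1308, 0.12]
ee_rot: [[-0.047, -0.998, -0.03], [-0.999, 0.048, -0.014], [0.015, 0.029, -0.999]]
wrist_force: [0.7, -0.6, -3.5]
gripper_width: 0.282
```

Request:
servo_tool --deltas '[{"slide": [-0.8, -0.2, 0], "spin": 0}, {"slide": [-0.8, -0.2, 0], "spin": 0}, {"slide": [-0.5, 0, 0], "spin": 0}, {"slide": [-0.2, 0, 0], "spin": 0}, {"slide": [0, 0, 0], "spin": 0}]'

```text
time_s: 9.1
tcp_pos: [0.5927, 0.1931, 0.1177]
ee_rot: [[-0.047, -0.998, -0.031], [-0.999, 0.047, -0.015], [0.016, 0.03, -0.999]]
wrist_force: [0.6, 0.2, -4.2]
gripper_width: 0.282
```

Run:
```python
from h import *
cap('side','s4');s=sense();print(s['tcp_pos'],s['ee_rot'],s['wrist_force'],s['gripper_width'])
crop('s4',180,70,300,210,'s4d',5)
```

```text
[0.59256078 0.19261119 0.11769258] [[-0.0469413  -0.99841018 -0.03120292]
 [-0.99876645  0.04741849 -0.01473286]
 [ 0.01618903  0.03047285 -0.99940448]] [ 0.27991599  1.50920547 -4.16148713] 0.280220873511039
```

View pics/s4d.png

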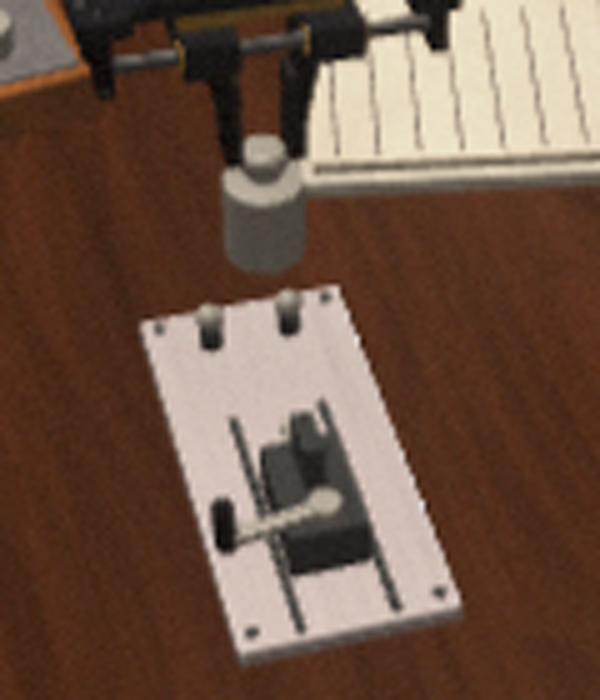

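Run:
```python
from h import *
c=load('s4');g=lambda x,y:((x+.5)/5-.5+180,(y+.5)/5-.5+70)
print(ray(c,*g(264,148),.1613)); print('bottom centre pred',[(proj(c,[.5925,.1926+d,.0933])-[180,70])*5 for d in(0,-.02)])
print('top pred',[(proj(c,[.5925,.1926+d,.1613])-[180,70])*5 for d in(0,-.02)])
cap('top','t4'); crop('t4',90,130,230,220,'t4d',5)
crop('s4',215,70,255,140,'s4e',10)
```

```text
[0.59561126 0.19336702 0.1613    ]
bottom centre pred [array([263.16507744, 249.64979996]), array([273.26914282, 272.74320034])]
top pred [array([256.63823597, 148.06055061]), array([267.14182912, 171.11609509])]
```

View pics/s4e.png

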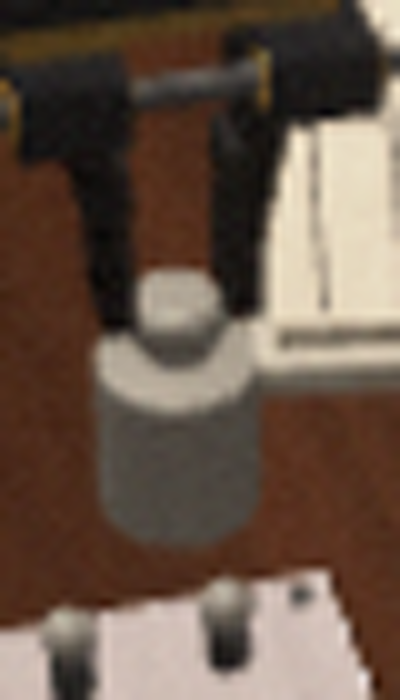

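View pics/t4d.png

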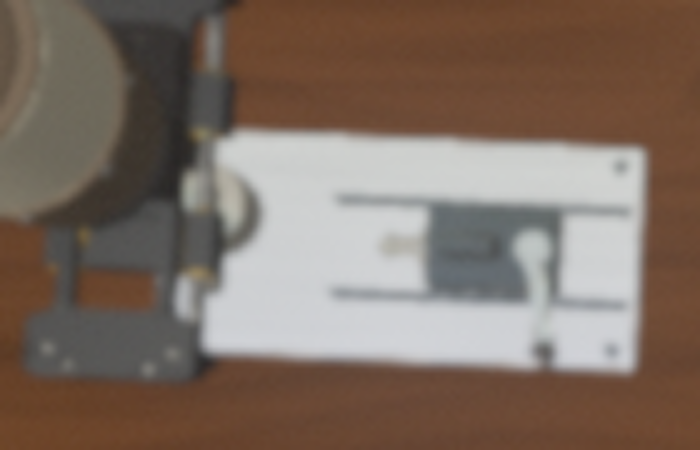

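Request:
servo_tool --deltas '[{"slide": [0, 0.2, 0.6], "spin": 0}, {"slide": [0, 0.1, 0.7], "spin": 0}, {"slide": [0, 0, 0.7], "spin": 0}, {"slide": [0, 0, 0.4], "spin": 0}, {"slide": [0, 0, 0.1], "spin": 0}, {"slide": [0, 0, 0], "spin": 0}]'

```text
time_s: 9.8
tcp_pos: [0.5837, 0.1875, 0.0561]
ee_rot: [[-0.052, -0.998, -0.029], [-0.999, 0.052, -0.015], [0.016, 0.028, -0.999]]
wrist_force: [0.7, -0.3, -3.7]
gripper_width: 0.282
```

Request:
servo_tool --deltas '[{"slide": [-0.1, -0.05, 0.3], "spin": 0}, {"slide": [0, 0, 0.25], "spin": 0}, {"slide": [0, 0, 0.1], "spin": 0}, {"slide": [0, 0, 0.05], "spin": 0}]'

```text
time_s: 10.2
tcp_pos: [0.5866, 0.1905, 0.0395]
ee_rot: [[-0.052, -0.998, -0.024], [-0.999, 0.052, -0.013], [0.014, 0.024, -1.0]]
wrist_force: [-0.3, 0.6, -4.0]
gripper_width: 0.281
```

Request:
servo_tool --deltas '[{"slide": [0, 0.05, 0.08], "spin": 0}, {"slide": [0, 0, 0.05], "spin": 0}, {"slide": [0, 0, 0], "spin": 0}]'

```text
time_s: 10.5
tcp_pos: [0.5855, 0.1908, 0.037]
ee_rot: [[-0.051, -0.998, -0.023], [-0.999, 0.052, -0.012], [0.014, 0.023, -1.0]]
wrist_force: [0.4, 0.4, -4.4]
gripper_width: 0.278
```

Request:
servo_tool --deltas '[{"slide": [0, 0, 0.06], "spin": 0}, {"slide": [0, 0, 0.04], "spin": 0}, {"slide": [0, 0, 0], "spin": 0}]'

```text
time_s: 10.8
tcp_pos: [0.5859, 0.1913, 0.0369]
ee_rot: [[-0.051, -0.998, -0.021], [-0.999, 0.051, -0.012], [0.013, 0.021, -1.0]]
wrist_force: [0.7, 0.3, -4.3]
gripper_width: 0.28
```

Request:
servo_tool --deltas '[{"slide": [0, 0, 0.1], "spin": 0}, {"slide": [0, 0, 0.1], "spin": 0}, {"slide": [0, 0, 0.08], "spin": 0}]'

```text
time_s: 11.1
tcp_pos: [0.5866, 0.1914, 0.0366]
ee_rot: [[-0.048, -0.999, -0.018], [-0.999, 0.048, -0.013], [0.014, 0.018, -1.0]]
wrist_force: [-4.8, -0.3, 6.9]
gripper_width: 0.281
```

Request:
servo_tool --deltas '[{"slide": [0, 0, 0], "spin": 0}, {"slide": [0, 0, 0], "spin": 0}, {"slide": [0, 0, 0], "spin": 0}, {"slide": [0, 0, 0], "spin": 0}]' --gripper 120

```text
time_s: 11.5
tcp_pos: [0.5889, 0.1921, 0.0376]
ee_rot: [[-0.047, -0.999, -0.013], [-0.999, 0.047, -0.011], [0.011, 0.013, -1.0]]
wrist_force: [0.0, 0.1, 0.3]
gripper_width: 0.499
```

Run:
```python
from h import *
cap('side','s5');s=sense();print(s['tcp_pos'],s['ee_rot'][:,2],s['wrist_force'],s['gripper_width'])
crop('s5',190,80,270,210,'s5d',6)
```

```text
[0.58889392 0.19208949 0.03752656] [-0.0132185  -0.01070584 -0.99985532] [ 1.13777625 -0.59608677 -0.51855283] 0.5127560627594568
```

View pics/s5d.png

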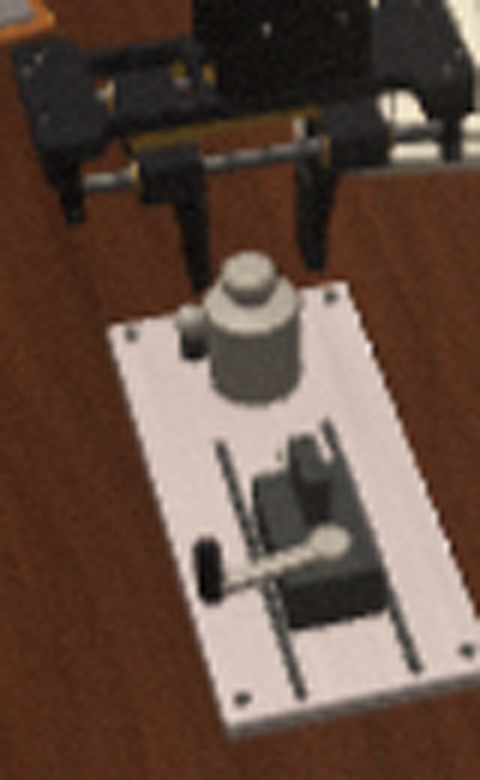

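Run:
```python
from h import *
c=load('s5')
for uv in((224.2,127.5),(242.5,124.2)):
    d=ray(c,*uv,0)-c['eye']; k=(.192-c['eye'][1])/d[1]; print('tip',c['eye']+k*d)
g=lambda x,y:((x+.5)/6-.5+190,(y+.5)/6-.5+80)
print('W top',ray(c,*g(249,268),.08)); 
T=load('top0')
```

```text
tip [0.56729877 0.192      0.07376956]
tip [0.61956565 0.192      0.07134463]
W top [0.58721433 0.19193867 0.08      ]
```

Request:
servo_tool --deltas '[{"slide": [0, 0, -0.5], "spin": 0}, {"slide": [0, 0, -0.8], "spin": 0}, {"slide": [0, 0, -0.8], "spin": 0}, {"slide": [0.5, 0, -0.2], "spin": 0}, {"slide": [0.7, 0, 0], "spin": 0}, {"slide": [0.6, 0, 0], "spin": 0}, {"slide": [0.2, 0, 0], "spin": 0}, {"slide": [0, 0, 0], "spin": 0}]' --gripper 120

```text
time_s: 12.35
tcp_pos: [0.5866, 0.1367, 0.0979]
ee_rot: [[-0.049, -0.999, -0.015], [-0.999, 0.049, -0.012], [0.013, 0.014, -1.0]]
wrist_force: [0.1, 0.4, -1.3]
gripper_width: 0.533
```

Request:
servo_tool --deltas '[{"slide": [0, 0, 0], "spin": 0}, {"slide": [0, 0, 0], "spin": 0}, {"slide": [0, 0, 0], "spin": 0}, {"slide": [0, 0, 0], "spin": 0}, {"slide": [0, 0, 0], "spin": 0}, {"slide": [0, 0, 0], "spin": 0}, {"slide": [0, 0, 0], "spin": 0}]' --gripper 255

```text
time_s: 13.05
tcp_pos: [0.5861, 0.1373, 0.096]
ee_rot: [[-0.048, -0.999, -0.018], [-0.999, 0.048, -0.013], [0.014, 0.017, -1.0]]
wrist_force: [-0.1, -0.4, 0.1]
gripper_width: 0.026
```

Run:
```python
from h import *
cap('side','s6');s=sense();print(s['tcp_pos'],s['ee_rot'],s['wrist_force'],s['gripper_width'])
crop('s6',190,50,290,200,'s6d',5)
c=load('s6');print('proj tcp',[(proj(c,s['tcp_pos']+[0,0,k])-[190,50])*5 for k in(0,.01,.02,.03)])
```

```text
[0.58606368 0.13732745 0.09595876] [[-0.04779935 -0.99870157 -0.01761827]
 [-0.99875603  0.04803782 -0.01337011]
 [ 0.01419909  0.01695727 -0.99975539]] [-0.45948284  0.23339277 -0.23703825] 0.019448887655446747
proj tcp [array([229.67957432, 413.46565435]), array([228.83723491, 399.0526043 ]), array([227.98346545, 384.44397772]), array([227.11803171, 369.63576663])]
```

View pics/s6d.png

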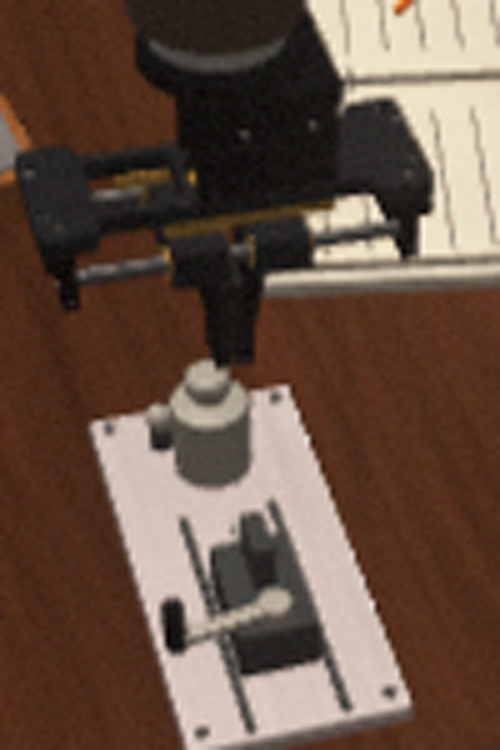

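Run:
```python
from h import *
cap('top','t6');crop('t6',100,120,220,240,'t6d',6);crop('s6',190,70,285,130,'s6e',8)
```

```text
(no output)
```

View pics/t6d.png

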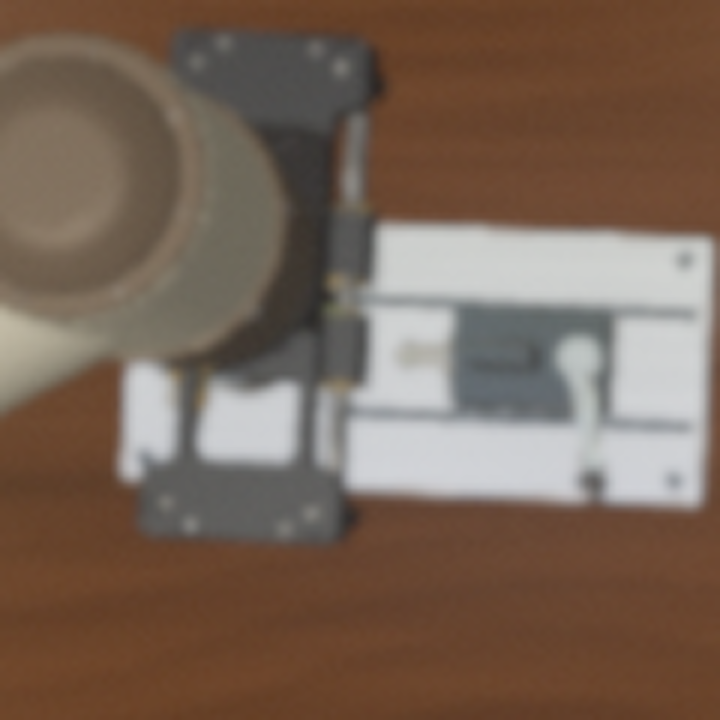

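View pics/s6e.png

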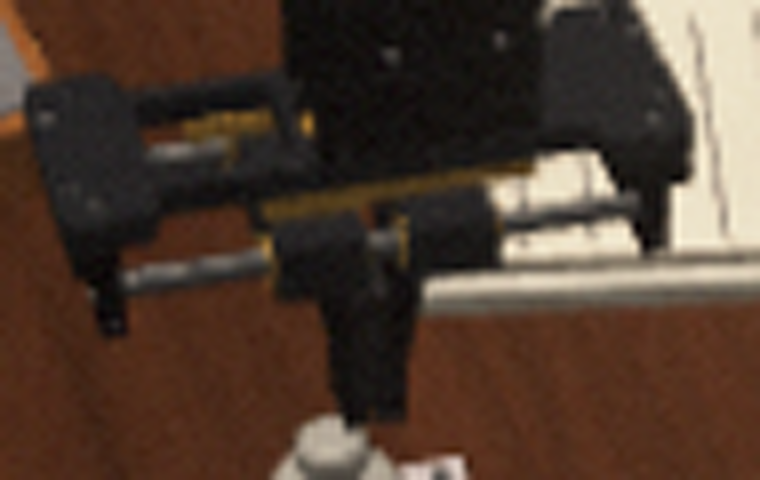

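Run:
```python
from h import *
S=load('s6');T=load('t6')
s=lambda x,y:((x+.5)/8-.5+190,(y+.5)/8-.5+70); t=lambda x,y:((x+.5)/6-.5+100,(y+.5)/6-.5+120)
P=lambda c:c['camera_matrix']@np.c_[c['rotation'].T,-c['rotation'].T@c['eye']]
p=sense()['tcp_pos'];R=sense()['ee_rot']
for n,a,b in[('Lfar',(45,117),(190,523)),('Lfar2',(45,117),(166,503)),('Lnear',(95,205),(286,528)),('Lnear2',(95,205),(312,513)),('R',(655,118),(342,68)),('R2',(655,118),(316,48))]:
    X=cv2.triangulatePoints(P(S),P(T),np.array(s(*a)).reshape(2,1),np.array(t(*b)).reshape(2,1)); X=(X[:3]/X[3]).ravel()
    print(n,X.round(4),'err',np.linalg.norm(proj(S,X)-s(*a)).round(2),np.linalg.norm(proj(T,X)-t(*b)).round(2),'tool',(R.T@(X-p)).round(4))
```

```text
Lfar [0.5001 0.1627 0.2504] err 0.1 0.08 tool [-0.0192  0.0897 -0.1532]
Lfar2 [0.5051 0.174  0.2422] err 1.3 1.12 tool [-0.0307  0.0851 -0.1452]
Lnear [0.5021 0.1287 0.242 ] err 1.93 1.62 tool [ 0.0146  0.086  -0.1444]
Lnear2 [0.5044 0.1182 0.2496] err 0.27 0.22 tool [ 0.0251  0.0833 -0.1519]
R [0.6709 0.1099 0.2468] err 0.62 0.52 tool [ 0.0254 -0.0835 -0.1519]
R2 [0.678  0.122  0.2374] err 0.5 0.43 tool [ 0.0129 -0.0902 -0.1428]
```

Request:
servo_tool --deltas '[{"slide": [-0.35, 0.1, 0], "spin": 0}, {"slide": [0, 0, 0.6], "spin": 0}, {"slide": [0, 0, 0.8], "spin": 0}, {"slide": [0, 0, 0.6], "spin": 0}, {"slide": [0, 0, 0.2], "spin": 0}, {"slide": [0, 0, 0], "spin": 0}]'

```text
time_s: 13.75
tcp_pos: [0.5839, 0.149, 0.0408]
ee_rot: [[-0.047, -0.999, -0.014], [-0.999, 0.047, -0.011], [0.012, 0.013, -1.0]]
wrist_force: [0.0, 0.5, 1.1]
gripper_width: 0.006
```

Run:
```python
from h import *
cap('side','s7');s=sense();print(s['tcp_pos'],s['ee_rot'][:,2],s['wrist_force'],s['gripper_width'])
crop('s7',190,70,290,200,'s7d',6)
c=load('s7');print([(proj(c,s['tcp_pos']+[0,0,k])-[190,70])*6 for k in(0.02,.033,.04)])
```

```text
[0.5841338  0.14905329 0.04120249] [-0.01305736 -0.01114872 -0.99985259] [-0.17533308 -0.65238744 -0.37449753] 0.0013610764714013577
[array([267.72204017, 418.48508837]), array([266.37574388, 396.96154803]), array([265.64126137, 385.2192116 ])]
```

View pics/s7d.png

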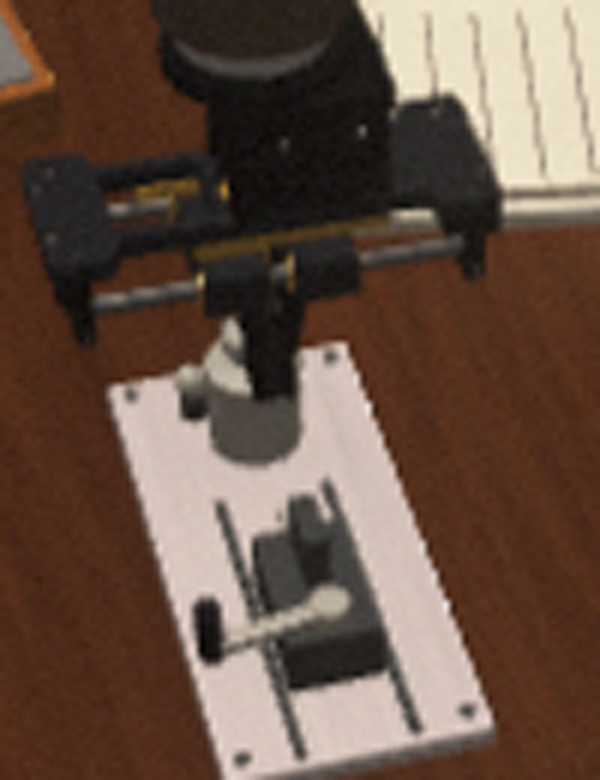

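Request:
servo_tool --deltas '[{"slide": [0.12, 0, 0.4], "spin": 0}, {"slide": [0, 0, 0.6], "spin": 0}, {"slide": [0, 0, 0.5], "spin": 0}, {"slide": [0, 0, 0.2], "spin": 0}, {"slide": [0, 0, 0], "spin": 0}]'

```text
time_s: 14.3
tcp_pos: [0.5855, 0.1463, -0.0011]
ee_rot: [[-0.046, -0.999, -0.008], [-0.999, 0.047, -0.009], [0.009, 0.007, -1.0]]
wrist_force: [-0.1, -0.5, 0.3]
gripper_width: 0.002
```

Request:
servo_tool --deltas '[{"slide": [-0.2, 0, 0], "spin": 0}, {"slide": [-0.15, 0.05, 0], "spin": 0}, {"slide": [-0.1, 0, 0], "spin": 0}, {"slide": [0, 0, 0], "spin": 0}]'

```text
time_s: 14.7
tcp_pos: [0.5856, 0.1587, 0.0001]
ee_rot: [[-0.046, -0.999, -0.006], [-0.999, 0.046, -0.008], [0.009, 0.006, -1.0]]
wrist_force: [0.0, -1.4, -0.8]
gripper_width: 0.009
```

Run:
```python
from h import *
cap('side','s8');s=sense();print(s['tcp_pos'],s['ee_rot'][:,2],s['wrist_force'],s['gripper_width'])
crop('s8',200,100,270,190,'s8d',8)
```

```text
[5.85569359e-01 1.58609921e-01 5.74535225e-05] [-0.00597327 -0.00820518 -0.9999485 ] [-0.10249558  0.18673219 -0.76458744] 0.0047320509256750425
```

View pics/s8d.png

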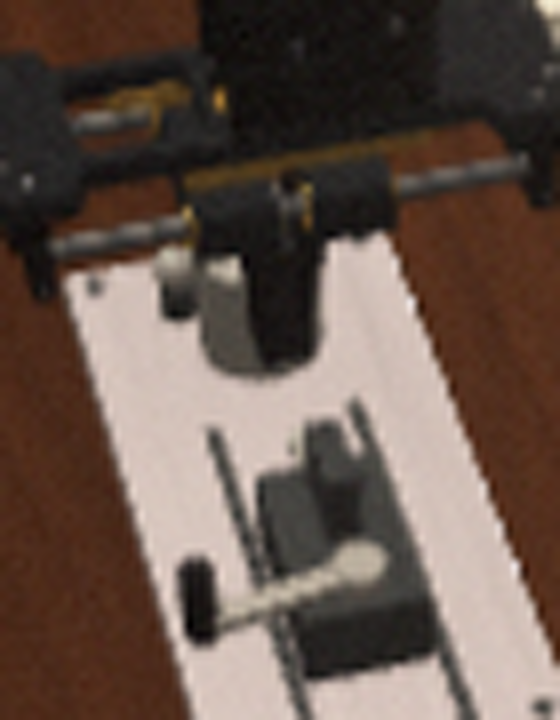

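Request:
servo_tool --deltas '[{"slide": [-0.08, 0, 0], "spin": 0}, {"slide": [-0.08, 0, 0], "spin": 0}, {"slide": [-0.08, 0, 0], "spin": 0}]'

```text
time_s: 15.05
tcp_pos: [0.5833, 0.1618, -0.0]
ee_rot: [[-0.047, -0.999, -0.012], [-0.999, 0.047, -0.013], [0.014, 0.011, -1.0]]
wrist_force: [-0.9, -6.2, 3.0]
gripper_width: 0.006
```

Request:
servo_tool --deltas '[{"slide": [-0.08, 0, 0], "spin": 0}, {"slide": [-0.08, 0, 0], "spin": 0}]'

```text
time_s: 15.25
tcp_pos: [0.5817, 0.1627, 0.0001]
ee_rot: [[-0.048, -0.999, -0.017], [-0.999, 0.048, -0.018], [0.019, 0.016, -1.0]]
wrist_force: [-0.6, -6.5, 3.4]
gripper_width: 0.003
```

Request:
servo_tool --deltas '[{"slide": [-0.04, 0, 0], "spin": 0}, {"slide": [0, 0, 0], "spin": 0}]'

```text
time_s: 15.45
tcp_pos: [0.5815, 0.1624, 0.0003]
ee_rot: [[-0.048, -0.999, -0.018], [-0.999, 0.049, -0.02], [0.02, 0.017, -1.0]]
wrist_force: [-0.0, -1.4, -0.5]
gripper_width: 0.003
```

Run:
```python
from h import *
cap('side','s9');s=sense();print(s['tcp_pos'],s['ee_rot'][:,2],s['wrist_force'],s['gripper_width'])
crop('s9',200,100,270,190,'s9d',8)
```

```text
[5.81474577e-01 1.62490330e-01 2.14468943e-04] [-0.01755144 -0.0194271  -0.99965721] [-0.6219256  -3.41375477  0.17552413] 0.0067573823786398765
```

View pics/s9d.png

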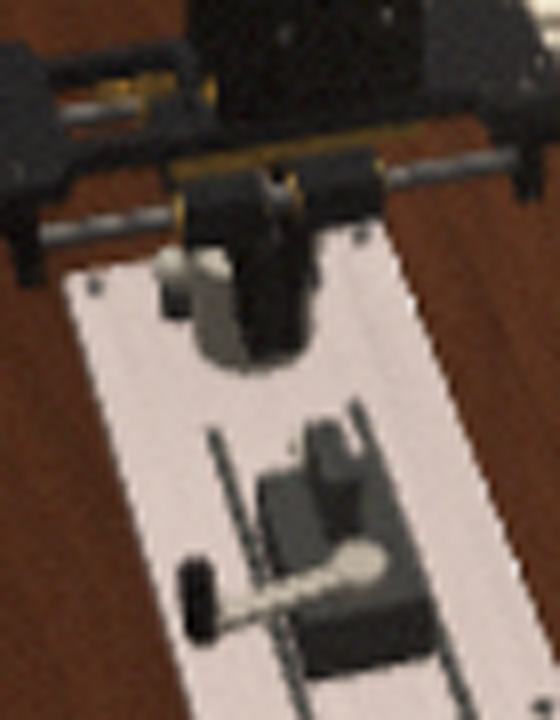

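Request:
servo_tool --deltas '[{"slide": [0.3, 0, 0], "spin": 0}, {"slide": [0.2, 0, -0.5], "spin": 0}, {"slide": [0, -0.1, -1], "spin": 0}, {"slide": [0, 0, -1], "spin": 0}, {"slide": [0.6, 0, -0.4], "spin": 0}, {"slide": [1, 0, 0], "spin": 0}, {"slide": [1, 0, 0], "spin": 0}, {"slide": [0.5, 0, 0], "spin": 0}, {"slide": [0, 0, 0], "spin": 0}]' --gripper 130

```text
time_s: 16.4
tcp_pos: [0.5842, 0.0716, 0.0824]
ee_rot: [[-0.047, -0.999, -0.006], [-0.999, 0.047, -0.011], [0.011, 0.005, -1.0]]
wrist_force: [0.6, 0.9, -0.3]
gripper_width: 0.489
```

Run:
```python
from h import *
cap('side','s10');cap('top','t10');s=sense();print(s['tcp_pos'],s['ee_rot'],s['wrist_force'],s['gripper_width'])
crop('s10',190,90,280,200,'s10d',7);crop('t10',112,145,232,215,'t10d',6)
```

```text
[0.58451464 0.07299564 0.0821437 ] [[-0.04540206 -0.99895391 -0.00545325]
 [-0.99890298  0.04546106 -0.01123088]
 [ 0.01146704  0.00493737 -0.99992206]] [ 0.18578983 -0.03427482  0.32352021] 0.49300066005056686
```

View pics/s10d.png

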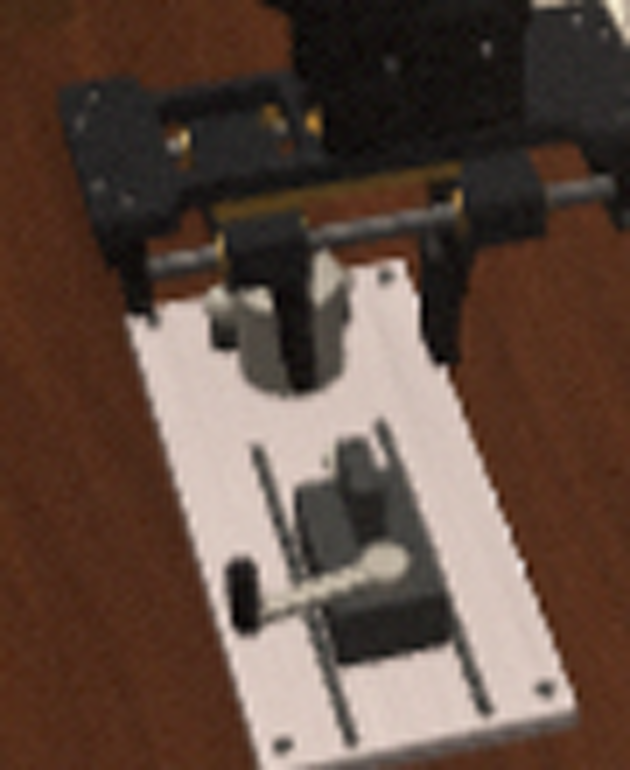

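View pics/t10d.png

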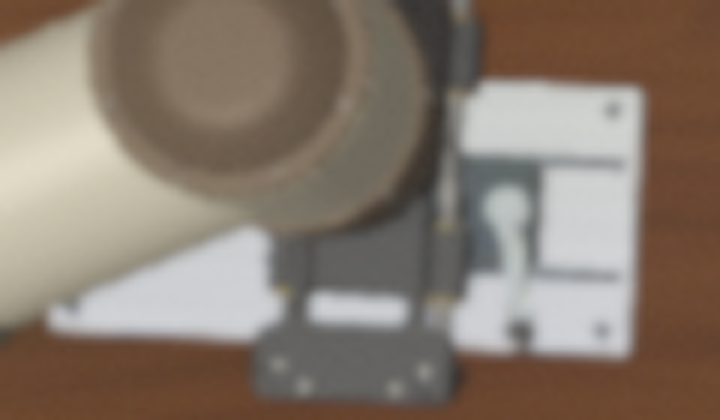

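Request:
servo_tool --deltas '[{"slide": [0.3, 0, -0.5], "spin": 0}, {"slide": [1, 0, -0.5], "spin": 0}, {"slide": [1, -0.1, -0.3], "spin": 0}, {"slide": [1, -0.1, 0], "spin": 0}, {"slide": [1, -0.1, 0], "spin": 0}, {"slide": [1, -0.1, 0], "spin": 0}, {"slide": [1, -0.1, 0], "spin": 0}, {"slide": [1, -0.1, 0], "spin": 0}, {"slide": [1, -0.1, 0], "spin": 0}, {"slide": [1, 0, 0], "spin": 0}]'

```text
time_s: 17.5
tcp_pos: [0.5989, -0.1601, 0.1263]
ee_rot: [[-0.026, -1.0, 0.003], [-1.0, 0.026, -0.012], [0.012, -0.003, -1.0]]
wrist_force: [0.4, 0.2, 0.7]
gripper_width: 0.492
```

Run:
```python
from h import *
cap('side','s11');cap('top','t11');s=sense();print(s['tcp_pos'],s['ee_rot'],s['wrist_force'],s['gripper_width'])
crop('s11',190,90,280,200,'s11d',7);crop('t11',112,145,232,215,'t11d',6)
```

```text
[ 0.59854908 -0.16166951  0.12622614] [[-0.02986115 -0.99955114  0.00241326]
 [-0.99947384  0.02982808 -0.01274046]
 [ 0.01266276 -0.00279244 -0.99991592]] [-0.69034371  0.39844265 -1.04141957] 0.49601052329965256
```

View pics/s11d.png

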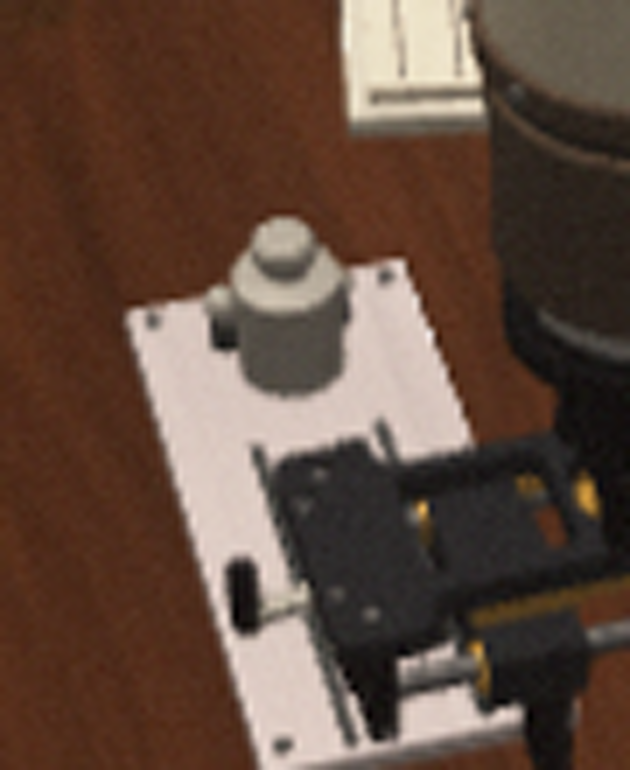

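View pics/t11d.png

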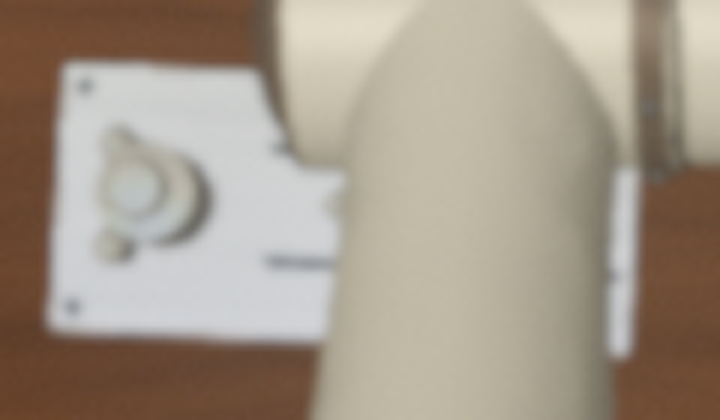

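Run:
```python
from h import *
S=load('s11');T=load('t11')
s=lambda x,y:((x+.5)/7-.5+190,(y+.5)/7-.5+90); t=lambda x,y:((x+.5)/6-.5+112,(y+.5)/6-.5+145)
print('S',ray(S,*s(284,234),.08),'T',ray(T,*t(133,187),.08))
print('balls T',ray(T,*t(112,246),.036),ray(T,*t(117,137),.036))
a=np.radians(87.6);ex=np.array([np.cos(a),np.sin(a)]);ey=np.array([-ex[1],ex[0]]);c=np.array([.5816,.1166])
w=c+.08*ex;print('nominal',w, 'ball a,b',c+.0993*ex+.023*ey,c+.0993*ex-.023*ey)
inv=lambda c,x0,y0,k:(proj(c,[*w,.08])+.5-[x0,y0])*k-.5
print('pred px S',inv(S,190,90,7),'T',inv(T,112,145,6))
# shoulder circle overlay
for nm,cc,x0,y0,x1,y1,k in(('s11o',S,190,90,280,200,7),('t11o',T,112,145,182,215,8)):
    im=cv2.cvtColor(cc['frame'],cv2.COLOR_RGB2BGR)[y0:y1,x0:x1];im=cv2.resize(im,None,fx=k,fy=k,interpolation=cv2.INTER_CUBIC)
    th=np.linspace(0,2*np.pi,60)
    for r_,z,col in((.022,.059,(0,0,255)),(.022,.012,(0,255,0)),(.013,.08,(255,0,0))):
        pts=np.array([(proj(cc,[w[0]+r_*np.cos(q),w[1]+r_*np.sin(q),z])+.5-[x0,y0])*k-.5 for q in th]).round().astype(np.int32)
        cv2.polylines(im,[pts],True,col,1)
    cv2.imwrite(f'pics/{nm}.png',im)
```

```text
S [0.58616248 0.19776106 0.08      ] T [0.58400508 0.19760343 0.08      ]
balls T [0.56176483 0.21651732 0.036     ] [0.61014512 0.21515234 0.036     ]
nominal [0.58495005 0.19652983] ball a,b [0.56277843 0.21677604] [0.60873808 0.21484976]
pred px S [281.8628128  236.60881602] T [135.55843354 184.81046926]
```

View pics/s11o.png

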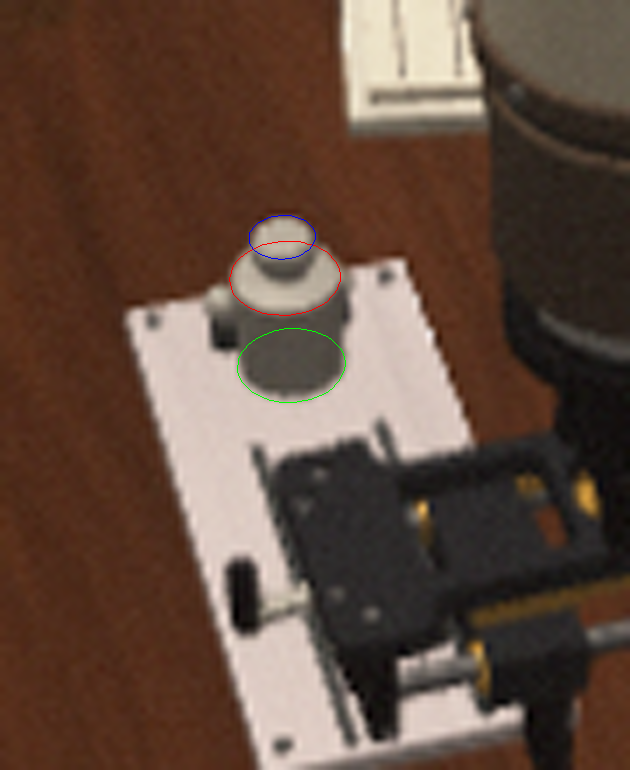

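View pics/t11o.png

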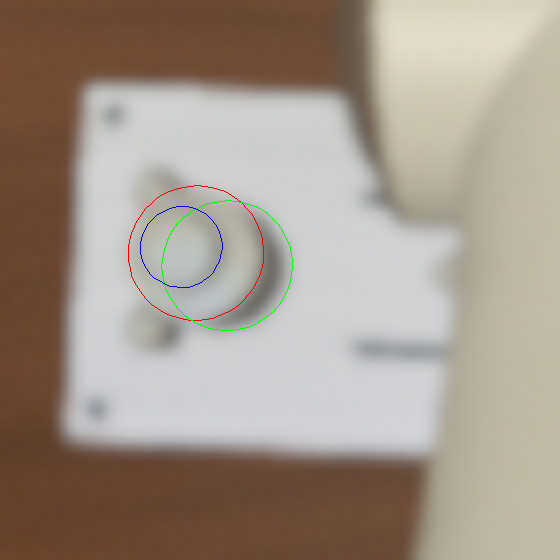

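Request:
servo_tool --deltas '[{"slide": [-1, 0.05, 0], "spin": 0.1}, {"slide": [-1, 0.05, 0], "spin": 0}, {"slide": [-1, 0.05, 0], "spin": 0}, {"slide": [-1, 0.05, 0], "spin": 0}, {"slide": [-1, 0.05, 0], "spin": 0}, {"slide": [-1, 0.05, 0], "spin": 0}, {"slide": [-1, 0, 0], "spin": 0}, {"slide": [-1, 0, 0], "spin": 0}, {"slide": [-1, 0, 0], "spin": 0}, {"slide": [-1, 0, 0], "spin": 0}]' --gripper 255

```text
time_s: 18.6
tcp_pos: [0.603, 0.1031, 0.1289]
ee_rot: [[-0.039, -0.999, 0.008], [-0.999, 0.039, -0.012], [0.012, -0.008, -1.0]]
wrist_force: [-0.3, -0.8, 0.9]
gripper_width: 0.008
```

Request:
servo_tool --deltas '[{"slide": [-0.9, 0.3, 0.3], "spin": 0}, {"slide": [-0.5, 0.3, 0.5], "spin": 0}, {"slide": [-0.2, 0, 0.8], "spin": 0}, {"slide": [0, 0, 0.9], "spin": 0}, {"slide": [0, 0, 0.3], "spin": 0}, {"slide": [0, 0, 0], "spin": 0}]'

```text
time_s: 19.2
tcp_pos: [0.5907, 0.156, 0.0609]
ee_rot: [[-0.024, -1.0, 0.015], [-1.0, 0.024, -0.008], [0.008, -0.016, -1.0]]
wrist_force: [0.7, 0.4, 0.8]
gripper_width: 0.007
```

Request:
servo_tool --deltas '[{"slide": [0.3, 0.2, 0.2], "spin": 0.1}, {"slide": [0, 0, 0.7], "spin": 0}, {"slide": [0, 0, 0.7], "spin": 0}, {"slide": [0, 0, 0.5], "spin": 0}, {"slide": [0, 0, 0.2], "spin": 0}, {"slide": [0, 0, 0], "spin": 0}]'

```text
time_s: 19.8
tcp_pos: [0.5891, 0.1476, 0.0072]
ee_rot: [[-0.041, -0.999, 0.024], [-0.999, 0.041, -0.005], [0.004, -0.024, -1.0]]
wrist_force: [-0.1, 0.4, 0.5]
gripper_width: 0.006
```

Request:
servo_tool --deltas '[{"slide": [-0.3, 0.05, 0.25], "spin": 0}, {"slide": [-0.2, 0, 0], "spin": 0}, {"slide": [-0.1, 0, 0], "spin": 0}, {"slide": [-0.06, 0, 0], "spin": 0}]'

```text
time_s: 20.2
tcp_pos: [0.5894, 0.1628, 0.0027]
ee_rot: [[-0.04, -0.999, 0.025], [-0.999, 0.04, -0.009], [0.008, -0.025, -1.0]]
wrist_force: [2.1, -7.6, 0.2]
gripper_width: 0.001
```

Request:
servo_tool --deltas '[{"slide": [-0.06, 0, 0], "spin": 0}, {"slide": [-0.06, 0, 0], "spin": 0}, {"slide": [-0.03, 0, 0], "spin": 0}]'

```text
time_s: 20.5
tcp_pos: [0.5892, 0.1624, 0.0032]
ee_rot: [[-0.04, -0.999, 0.022], [-0.999, 0.04, -0.016], [0.015, -0.022, -1.0]]
wrist_force: [1.7, -3.5, -1.6]
gripper_width: 0.009
```

Request:
servo_tool --deltas '[{"slide": [0.3, 0, 0], "spin": 0}, {"slide": [0.3, 0, -0.5], "spin": 0}, {"slide": [0, 0.1, -1], "spin": 0}, {"slide": [0, 0.1, -1], "spin": 0}, {"slide": [0.6, 0.1, -0.3], "spin": 0}, {"slide": [1, 0, 0], "spin": 0}, {"slide": [1, 0, 0], "spin": 0}, {"slide": [0.5, 0, 0], "spin": 0}, {"slide": [0, 0, 0], "spin": 0}]' --gripper 130

```text
time_s: 21.4
tcp_pos: [0.5766, 0.0671, 0.0826]
ee_rot: [[-0.039, -0.999, 0.029], [-0.999, 0.039, -0.01], [0.009, -0.03, -1.0]]
wrist_force: [0.4, 0.8, 0.7]
gripper_width: 0.485
```

Run:
```python
from h import *
cap('side','s12');s=sense();print(s['tcp_pos'],s['ee_rot'],s['wrist_force'],s['gripper_width'])
crop('s12',190,70,290,200,'s12d',6)
c=load('s12')
for d in((0,0),(.022,0),(-.022,0)): print((proj(c,s['tcp_pos']+[d[0],0,.033])-[190,70])*6)
print('fin top pred',(proj(c,[.5797,.0706,.073])-[190,70])*6,'foot')
```

```text
[0.5767092  0.06772489 0.08254626] [[-0.03835325 -0.99883506  0.02928388]
 [-0.99922661  0.038081   -0.00979903]
 [ 0.00867245 -0.02963705 -0.9995231 ]] [ 0.404713   -0.09318491 -0.13524736] 0.485778645719944
[298.18350225 452.37669793]
[348.72967073 440.90992894]
[247.26134666 463.92876234]
fin top pred [306.6874965  518.93433184] foot
```

View pics/s12d.png

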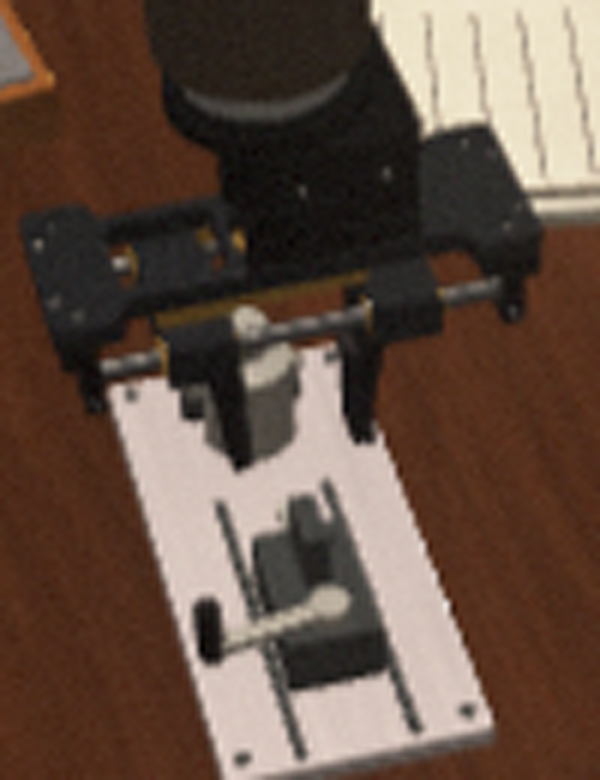

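Run:
```python
from h import *
c=load('s12'); x0,y0,k=222,145,12
im=cv2.cvtColor(c['frame'],cv2.COLOR_RGB2BGR)[y0:195,x0:272];im=cv2.resize(im,None,fx=k,fy=k,interpolation=cv2.INTER_CUBIC)
im=cv2.convertScaleAbs(im,alpha=1.6,beta=20)
a=np.radians(87.6);ex=np.array([np.cos(a),np.sin(a)]);ey=np.array([-ex[1],ex[0]]);C=np.array([.5816,.1166])
f=-.055+.009
def W(x,y,z): return [*(C+x*ex+y*ey),z]
for xs,ys,z,col in((.015,.006,.073,(0,0,255)),(.015,.006,.043,(0,255,0))):
    pts=np.array([(proj(c,W(f+a_*xs,b*ys,z))+.5-[x0,y0])*k-.5 for a_,b in((1,1),(1,-1),(-1,-1),(-1,1))]).astype(np.int32); cv2.polylines(im,[pts],True,col,1)
pts=np.array([(proj(c,W(f+a_,b*.022,.044))+.5-[x0,y0])*k-.5 for a_,b in((.025,1),(.025,-1),(-.045,-1),(-.045,1))]).astype(np.int32); cv2.polylines(im,[pts],True,(255,0,0),1)
cv2.imwrite('pics/s12f.png',im)
```

View pics/s12f.png

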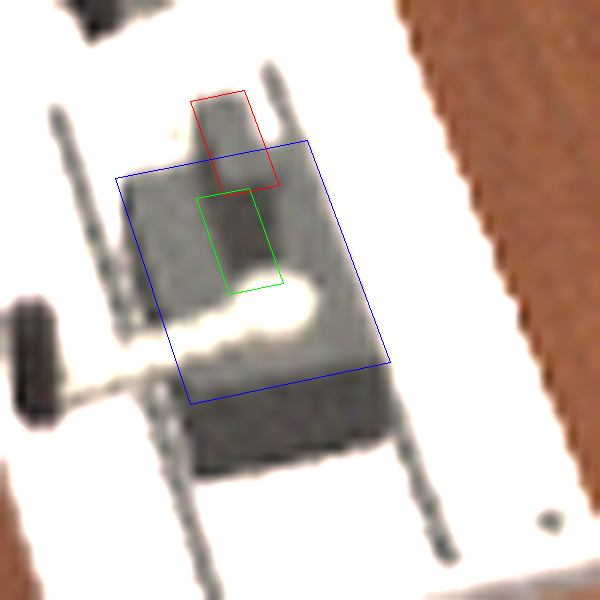

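Request:
servo_tool --deltas '[{"slide": [-0.12, -0.05, 0.4], "spin": 0}, {"slide": [0, 0, 0.7], "spin": 0}, {"slide": [0, 0, 0.7], "spin": 0}, {"slide": [0, 0, 0.5], "spin": 0}, {"slide": [0, 0, 0.2], "spin": 0}, {"slide": [0, 0, 0], "spin": 0}]'

```text
time_s: 22.05
tcp_pos: [0.5804, 0.0752, 0.014]
ee_rot: [[-0.033, -0.999, 0.028], [-0.999, 0.033, -0.009], [0.008, -0.028, -1.0]]
wrist_force: [0.1, 1.0, 0.2]
gripper_width: 0.492
```

Request:
servo_tool --deltas '[{"slide": [0, 0, 0], "spin": 0}, {"slide": [0, 0, 0], "spin": 0}, {"slide": [0, 0, 0], "spin": 0}, {"slide": [0, 0, 0], "spin": 0}, {"slide": [0, 0, 0], "spin": 0}, {"slide": [0, 0, 0], "spin": 0}, {"slide": [0, 0, 0], "spin": 0}]' --gripper 255

```text
time_s: 22.75
tcp_pos: [0.581, 0.0767, 0.0154]
ee_rot: [[-0.033, -0.999, 0.03], [-0.999, 0.033, -0.008], [0.007, -0.03, -1.0]]
wrist_force: [0.8, -0.1, -1.0]
gripper_width: 0.139
```

Run:
```python
from h import *
cap('side','s13');s=sense();print(s['tcp_pos'],s['ee_rot'][:,2],s['wrist_force'],s['gripper_width'])
crop('s13',190,90,290,200,'s13d',6)
```

```text
[0.58107214 0.07665227 0.0154377 ] [ 0.02990749 -0.00788339 -0.99952158] [0.8068498  0.61482987 0.18398992] 0.13627127030115854
```

View pics/s13d.png

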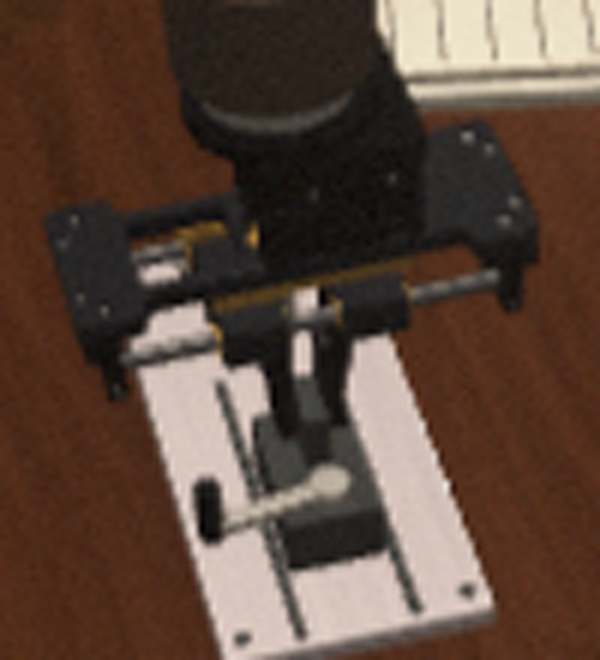

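Request:
servo_tool --deltas '[{"slide": [-0.3, 0, 0], "spin": 0}, {"slide": [-0.5, 0, 0], "spin": 0}, {"slide": [-0.4, 0, 0], "spin": 0}, {"slide": [-0.4, 0, 0], "spin": 0}]'

```text
time_s: 23.2
tcp_pos: [0.5815, 0.1003, 0.0154]
ee_rot: [[-0.037, -0.999, 0.02], [-0.999, 0.036, -0.03], [0.03, -0.022, -0.999]]
wrist_force: [4.9, -15.9, 1.5]
gripper_width: 0.134
```

Request:
servo_tool --deltas '[{"slide": [-0.4, 0, 0], "spin": 0}, {"slide": [-0.4, 0, 0], "spin": 0}]'

```text
time_s: 23.4
tcp_pos: [0.5817, 0.1112, 0.0154]
ee_rot: [[-0.038, -0.999, 0.015], [-0.998, 0.038, -0.043], [0.042, -0.017, -0.999]]
wrist_force: [4.2, -16.5, 0.9]
gripper_width: 0.135
```

Request:
servo_tool --deltas '[{"slide": [-0.3, 0, 0], "spin": 0}]'

```text
time_s: 23.5
tcp_pos: [0.5817, 0.1142, 0.0154]
ee_rot: [[-0.039, -0.999, 0.012], [-0.998, 0.038, -0.05], [0.049, -0.014, -0.999]]
wrist_force: [4.0, -16.1, 1.3]
gripper_width: 0.135
```

Run:
```python
from h import *
cap('side','s14');s=sense();print(s['tcp_pos'],s['ee_rot'][:,2],s['wrist_force'],s['gripper_width'])
crop('s14',190,90,290,200,'s14d',6)
```

```text
[0.58172021 0.11464537 0.01540293] [ 0.01217781 -0.04961863 -0.99869399] [  4.14332254 -13.82941912   1.47118973] 0.13548014892684968
```

View pics/s14d.png

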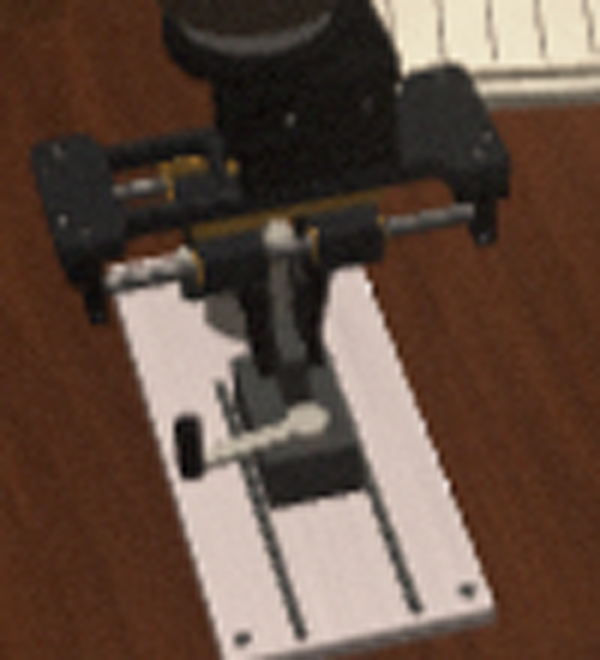

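Request:
servo_tool --deltas '[{"slide": [-0.5, 0, 0], "spin": 0}]'

```text
time_s: 23.65
tcp_pos: [0.5819, 0.1217, 0.0154]
ee_rot: [[-0.04, -0.999, 0.009], [-0.998, 0.039, -0.057], [0.056, -0.011, -0.998]]
wrist_force: [4.3, -15.0, 2.2]
gripper_width: 0.139
```

Request:
servo_tool --deltas '[{"slide": [-0.4, 0, 0], "spin": 0}]'

```text
time_s: 23.75
tcp_pos: [0.5819, 0.1269, 0.0154]
ee_rot: [[-0.041, -0.999, 0.006], [-0.997, 0.04, -0.063], [0.063, -0.009, -0.998]]
wrist_force: [5.2, -16.8, 1.8]
gripper_width: 0.135
```

Request:
servo_tool --deltas '[{"slide": [-0.25, 0, 0], "spin": 0}]'

```text
time_s: 23.85
tcp_pos: [0.5818, 0.128, 0.0154]
ee_rot: [[-0.041, -0.999, 0.003], [-0.997, 0.041, -0.071], [0.071, -0.006, -0.997]]
wrist_force: [5.5, -18.1, -0.1]
gripper_width: 0.134
```

Run:
```python
from h import *
cap('side','s15');s=sense();print(s['tcp_pos'],s['ee_rot'][:,2],s['wrist_force'],s['gripper_width'])
crop('s15',190,90,270,180,'s15d',8)
```

```text
[0.58186816 0.12820792 0.01541853] [ 0.00278188 -0.07123715 -0.99745553] [  3.71653628 -14.88023641   2.28920748] 0.13442200270508683
```

View pics/s15d.png

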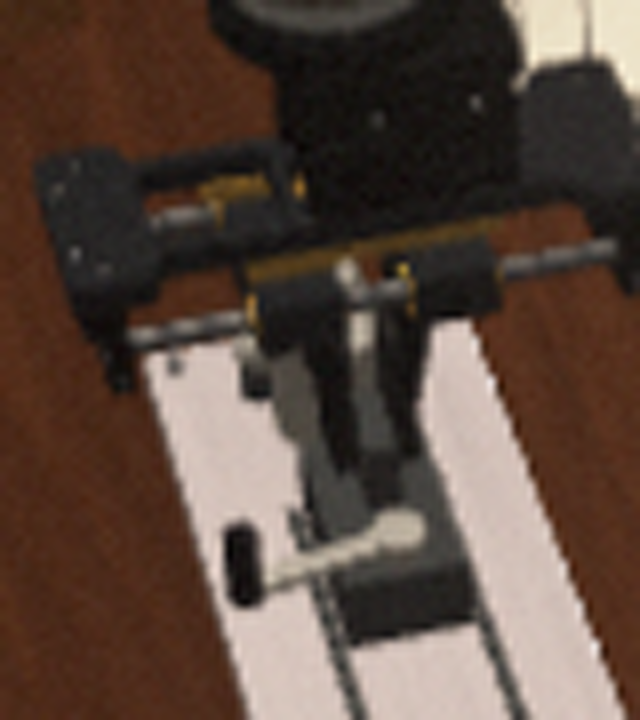

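```bash
cat > ov.py <<'E'
from h import *
import sys
def ov(tag,f,out,x0=205,y0=120,x1=265,y1=175,k=10):
    c=load(tag)
    im=cv2.cvtColor(c['frame'],cv2.COLOR_RGB2BGR)[y0:y1,x0:x1];im=cv2.resize(im,None,fx=k,fy=k,interpolation=cv2.INTER_CUBIC);im=cv2.convertScaleAbs(im,alpha=1.5,beta=15)
    a=np.radians(87.6);ex=np.array([np.cos(a),np.sin(a)]);ey=np.array([-ex[1],ex[0]]);C=np.array([.5816,.1166])
    W=lambda x,y,z:[*(C+x*ex+y*ey),z]
    for z,xs,ys,col in((.044,(.025,-.045),.022,(255,0,0)),(.012,(.025,-.045),.022,(0,255,0)),(.073,(.015,-.015),.006,(0,0,255))):
        pts=np.array([(proj(c,W(f+a_,b*ys,z))+.5-[x0,y0])*k-.5 for a_,b in((xs[0],1),(xs[0],-1),(xs[1],-1),(xs[1],1))]).astype(np.int32); cv2.polylines(im,[pts],True,col,1)
    cv2.imwrite(f'pics/{out}.png',im)
E
python3 -c "
from ov import *
ov('s15',.008,'o15',y0=130,y1=180)"
```

```text
(no output)
```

View pics/o15.png

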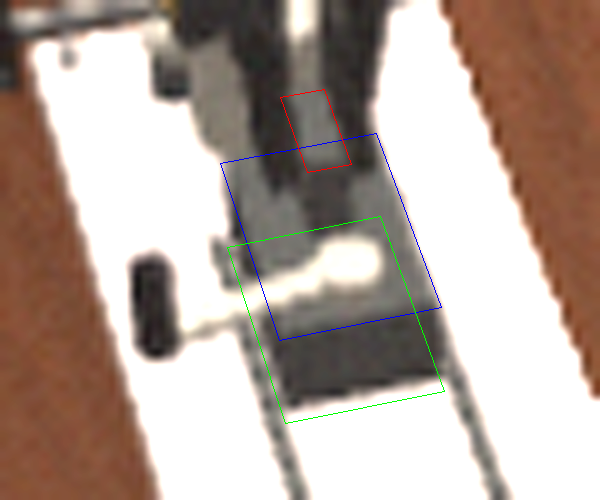

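Run:
```python
from h import *
c=load('s15');k=lambda x,y,x0,y0,s:((x+.5)/s-.5+x0,(y+.5)/s-.5+y0)
for z,a,b in((.054,(282,303),(350,262)),(.075,(33,303),(153,262)),(.06,(37,418),(158,352)),(.044,(187,400),(275,335)),(.044,(388,365),(438,305)),(.014,(195,478),(290,405)),(.014,(388,437),(443,375))):
    print(z,(ray(c,*k(*b,205,130,10),z)-ray(c,*k(*a,222,145,12),z))[:2])
```

```text
0.054 [0.00096064 0.05333924]
0.075 [0.00205438 0.05163827]
0.06 [0.00276658 0.05254265]
0.044 [0.00198178 0.05493706]
0.044 [0.00229716 0.05578281]
0.014 [0.0035134  0.05301885]
0.014 [0.00233779 0.05247592]
```

Request:
servo_tool --deltas '[{"slide": [-0.35, 0, 0], "spin": 0}]'

```text
time_s: 24.0
tcp_pos: [0.5818, 0.1307, 0.0154]
ee_rot: [[-0.041, -0.999, -0.001], [-0.996, 0.041, -0.08], [0.08, -0.002, -0.997]]
wrist_force: [5.0, -21.0, 2.8]
gripper_width: 0.138
```

Request:
servo_tool --deltas '[{"slide": [0, 0, 0], "spin": 0}, {"slide": [0, 0, 0], "spin": 0}, {"slide": [0, 0, 0], "spin": 0}]'

```text
time_s: 24.3
tcp_pos: [0.5819, 0.1306, 0.0155]
ee_rot: [[-0.043, -0.999, -0.0], [-0.996, 0.043, -0.078], [0.078, -0.003, -0.997]]
wrist_force: [-0.2, -1.2, -0.3]
gripper_width: 0.134
```

Run:
```python
from h import *
cap('side','s16');s=sense();print(s['tcp_pos'],s['ee_rot'][:,2],s['wrist_force'],s['gripper_width'])
crop('s16',205,120,265,175,'o16',10)
```

```text
[0.58189698 0.13059844 0.01545654] [-4.02217677e-04 -7.81633476e-02 -9.96940484e-01] [-0.03924593 -0.53650862 -0.68681453] 0.13380235573672197
```

View pics/o16.png

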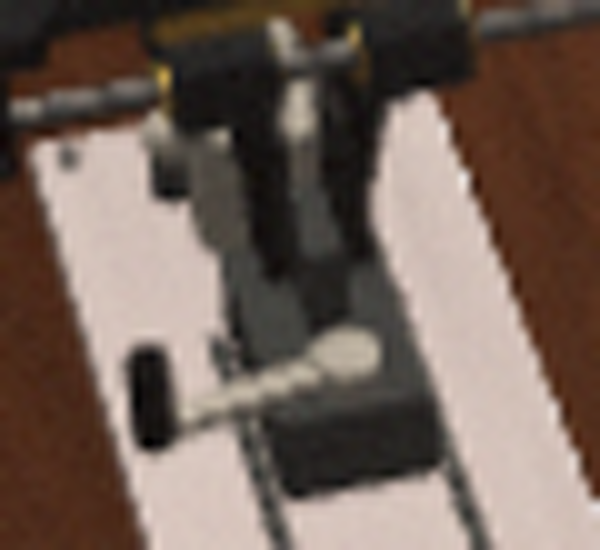

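Request:
servo_tool --deltas '[{"slide": [0, 0, 0], "spin": 0}, {"slide": [0, 0, 0], "spin": 0}, {"slide": [0, 0, 0], "spin": 0}, {"slide": [0, 0, 0], "spin": 0}, {"slide": [0, 0, -0.5], "spin": 0}, {"slide": [0, 0, -0.8], "spin": 0}, {"slide": [0, 0, -1], "spin": 0}, {"slide": [0, 0, -0.8], "spin": 0}, {"slide": [0, 0, 0], "spin": 0}]' --gripper 130

```text
time_s: 25.25
tcp_pos: [0.5832, 0.138, 0.0992]
ee_rot: [[-0.04, -0.999, 0.003], [-0.996, 0.04, -0.078], [0.078, -0.006, -0.997]]
wrist_force: [0.1, 0.6, 0.1]
gripper_width: 0.486
```

Request:
servo_tool --deltas '[{"slide": [1, 0, 0], "spin": 0}, {"slide": [1, 0, 0], "spin": 0}, {"slide": [1, 0, 0], "spin": 0}, {"slide": [1, -0.1, 0], "spin": 0}, {"slide": [1, -0.1, 0], "spin": 0}, {"slide": [1, -0.1, 0], "spin": 0}, {"slide": [1, -0.1, 0], "spin": 0}, {"slide": [1, -0.1, 0], "spin": 0}, {"slide": [1, -0.1, 0], "spin": 0}, {"slide": [1, 0, 0], "spin": 0}]' --gripper 255

```text
time_s: 26.25
tcp_pos: [0.5863, -0.1174, 0.1181]
ee_rot: [[-0.034, -0.999, 0.001], [-0.997, 0.034, -0.076], [0.076, -0.004, -0.997]]
wrist_force: [0.2, -0.2, 0.5]
gripper_width: 0.001
```

Request:
servo_tool --deltas '[{"slide": [1, 0, 0], "spin": 0}, {"slide": [1, -0.1, 0], "spin": 0}, {"slide": [1, -0.1, 0], "spin": 0}, {"slide": [0.8, 0, 0], "spin": 0}]'

```text
time_s: 26.65
tcp_pos: [0.586, -0.2165, 0.1242]
ee_rot: [[-0.035, -0.999, -0.002], [-0.997, 0.035, -0.075], [0.075, -0.0, -0.997]]
wrist_force: [0.2, 0.0, -0.1]
gripper_width: 0.008
```

Run:
```python
from h import *
cap('side','s17');cap('top','t17');s=sense();print(s['tcp_pos'],s['ee_rot'],s['wrist_force'],s['gripper_width'])
crop('s17',190,95,280,195,'s17d',7);crop('t17',112,145,232,215,'t17d',6)
```

```text
[ 0.5856798  -0.21727085  0.1241378 ] [[-3.77320296e-02 -9.99284742e-01 -2.50951849e-03]
 [-9.96425512e-01  3.78137730e-02 -7.55401688e-02]
 [ 7.55810325e-02 -3.49735636e-04 -9.97139602e-01]] [0.09536673 1.3546836  0.60358511] 0.007384540858431445
```

View pics/s17d.png

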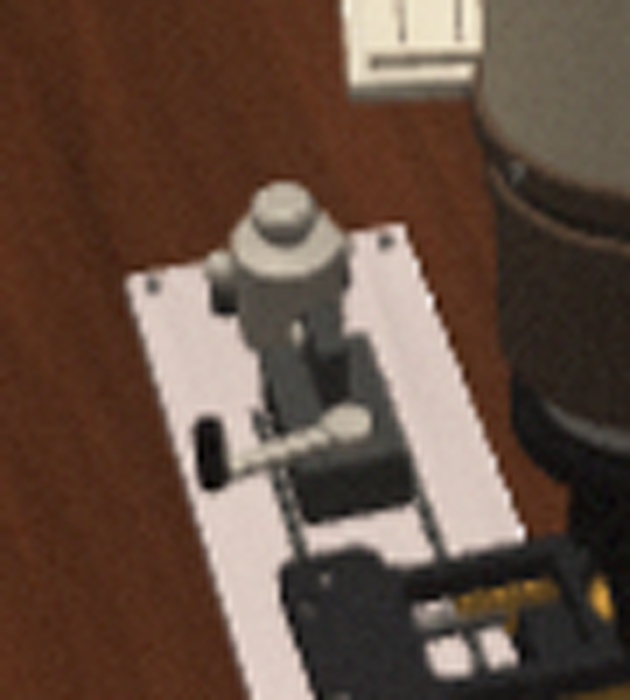

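View pics/t17d.png

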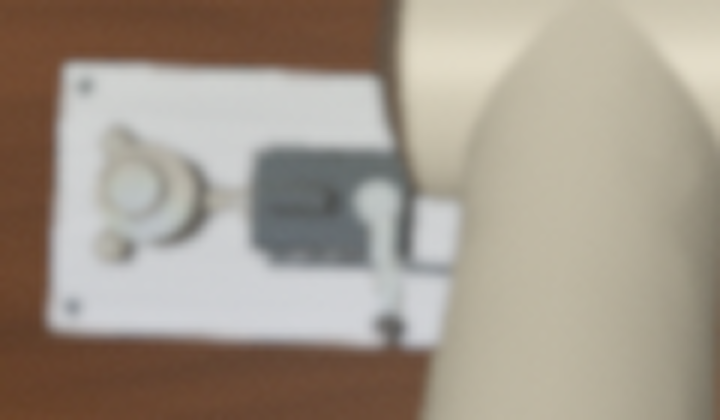

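Run:
```python
from h import *
T=load('t17');S=load('s17')
t=lambda x,y:((x+.5)/6-.5+112,(y+.5)/6-.5+145); s=lambda x,y:((x+.5)/7-.5+190,(y+.5)/7-.5+95)
a=np.radians(87.6);ex=np.array([np.cos(a),np.sin(a)]);ey=np.array([-ex[1],ex[0]]);C=np.array([.5816,.1166])
def n(c,uv,z): q=ray(c,*uv,z)[:2]-C; return np.round([q@ex*1e3,q@ey*1e3],1)
print('T0 edge L,R',n(T,t(381,210),.044),n(T,t(543,210),.044),'hinge',n(T,t(506,208),.054),'knob',n(T,t(519,326),.075))
print('T  edge L,R',n(T,t(252,203),.044),n(T,t(412,203),.044),'hinge',n(T,t(378,201),.054),'knob',n(T,t(389,322),.075))
print('S hinge',n(S,s(347,423),.054),'knob',n(S,s(207,420),.075),'rear top edge',n(S,s(300,478),.044),n(S,s(412,450),.044))
print('W',n(S,s(284,200),.08),n(T,t(133,187),.08))
```

```text
T0 edge L,R [-19.8   3.1] [-90.9  -0.3] hinge [-75.6   0.4] knob [-86.1  52.5]
T  edge L,R [36.9  2.7] [-33.2  -0.7] hinge [-19.7  -0. ] knob [-30.4  53.4]
S hinge [-20.5  -0.4] knob [-25.7  53.3] rear top edge [-34.2  21.7] [-31.4 -22.7]
W [80.7 -1. ] [81.  1.]
```

Request:
servo_tool --deltas '[{"slide": [-1, 0.3, 0], "spin": 0}, {"slide": [-1, 0.3, 0], "spin": 0}, {"slide": [-1, 0.3, 0], "spin": 0}, {"slide": [-1, 0.3, 0], "spin": 0}, {"slide": [-1, 0.3, 0], "spin": 0}, {"slide": [-1, 0.3, 0], "spin": 0}, {"slide": [-1, 0.2, 0], "spin": 0}, {"slide": [-1, 0.1, 0], "spin": 0}, {"slide": [-1, 0, 0], "spin": 0}, {"slide": [-1, 0, 0], "spin": 0}]'

```text
time_s: 27.75
tcp_pos: [0.5366, 0.0454, 0.1021]
ee_rot: [[-0.041, -0.999, -0.007], [-0.996, 0.041, -0.074], [0.075, 0.004, -0.997]]
wrist_force: [-0.3, 0.3, 1.2]
gripper_width: 0.002
```

Request:
servo_tool --deltas '[{"slide": [-1, 0.1, 0], "spin": 0}, {"slide": [-1, 0.1, 0], "spin": 0}, {"slide": [-0.8, 0, 0.2], "spin": 0}, {"slide": [-0.2, 0, 0.5], "spin": 0}, {"slide": [0, 0, 0.6], "spin": 0}, {"slide": [0, 0, 0.3], "spin": 0}, {"slide": [0, 0, 0], "spin": 0}]'

```text
time_s: 28.45
tcp_pos: [0.5301, 0.1262, 0.053]
ee_rot: [[-0.032, -0.999, -0.009], [-0.997, 0.032, -0.074], [0.075, 0.007, -0.997]]
wrist_force: [0.0, -0.0, 0.8]
gripper_width: 0.008
```

Request:
servo_tool --deltas '[{"slide": [0.2, 0, 0.5], "spin": 0}, {"slide": [0, 0, 0.4], "spin": 0}, {"slide": [0, 0, 0.3], "spin": 0}, {"slide": [0, 0, 0], "spin": 0}]'

```text
time_s: 28.85
tcp_pos: [0.5301, 0.1179, 0.0229]
ee_rot: [[-0.033, -0.999, -0.008], [-0.997, 0.034, -0.074], [0.074, 0.006, -0.997]]
wrist_force: [-0.7, 0.9, 0.1]
gripper_width: 0.003
```

Run:
```python
from h import *
cap('side','s18');s=sense();print(s['tcp_pos'],s['ee_rot'][:,2],s['wrist_force'])
crop('s18',180,95,280,195,'s18d',7)
```

```text
[0.53067086 0.11816702 0.02352438] [-0.00697613 -0.07382292 -0.99724697] [-0.13332487  0.05784062 -0.29627138]
```

View pics/s18d.png

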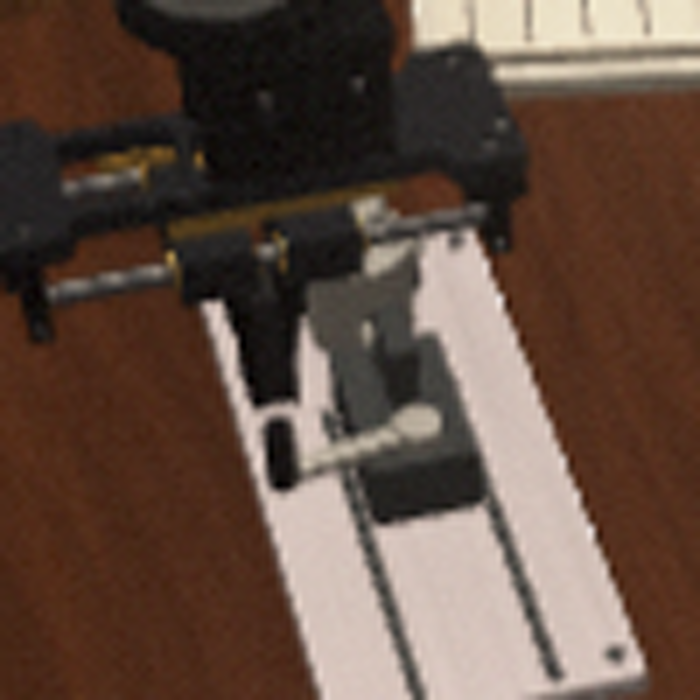

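Request:
servo_tool --deltas '[{"slide": [0.3, 0, 0.02], "spin": 0}, {"slide": [0.3, 0, 0.02], "spin": 0}, {"slide": [0.3, -0.05, 0.03], "spin": 0}, {"slide": [0.3, -0.05, 0.03], "spin": 0}, {"slide": [0.3, -0.1, 0.03], "spin": 0}]'

```text
time_s: 29.4
tcp_pos: [0.5362, 0.079, 0.0249]
ee_rot: [[-0.032, -0.999, -0.002], [-0.997, 0.032, -0.071], [0.071, 0.0, -0.997]]
wrist_force: [-0.2, 1.1, 0.6]
gripper_width: 0.008
```

Request:
servo_tool --deltas '[{"slide": [0.3, -0.1, 0.03], "spin": 0}, {"slide": [0.1, 0, 0], "spin": 0}, {"slide": [0, 0, 0], "spin": 0}]'

```text
time_s: 29.7
tcp_pos: [0.5414, 0.0681, 0.0255]
ee_rot: [[-0.033, -0.999, 0.003], [-0.997, 0.033, -0.069], [0.068, -0.005, -0.998]]
wrist_force: [1.0, 1.4, -1.2]
gripper_width: 0.007
```

Run:
```python
from h import *
cap('side','s19');s=sense();print(s['tcp_pos'],s['ee_rot'][:,2],s['wrist_force'])
crop('s19',180,95,280,195,'s19d',7)
```

```text
[0.54119825 0.06813814 0.0254977 ] [ 0.00236293 -0.0689651  -0.99761627] [ 0.29892734  0.14029533 -1.06385759]
```

View pics/s19d.png

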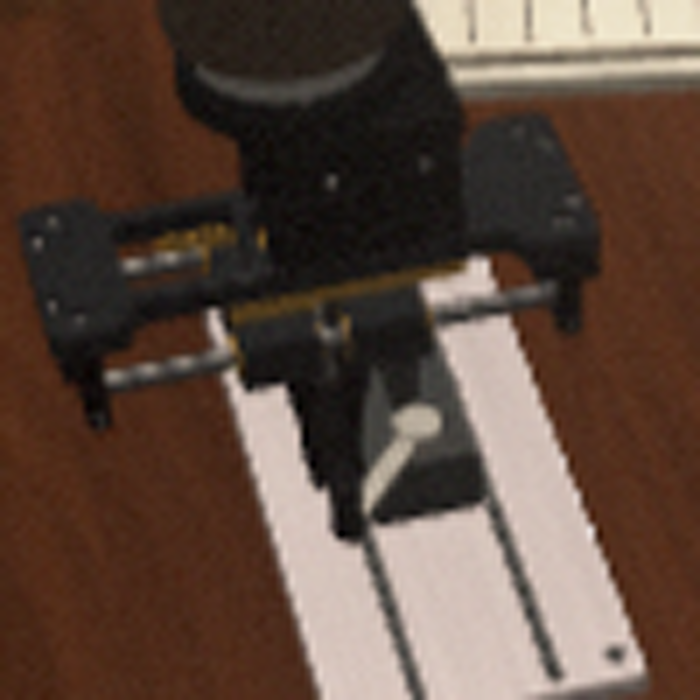

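Request:
servo_tool --deltas '[{"slide": [-0.25, 0, 0], "spin": 0}, {"slide": [-0.05, 0.5, 0], "spin": 0}, {"slide": [0, 0.5, 0], "spin": 0}, {"slide": [0, 0.1, 0], "spin": 0}, {"slide": [0.5, 0, 0.03], "spin": 0}, {"slide": [0.5, 0, 0.05], "spin": 0}, {"slide": [0.3, 0, 0.03], "spin": 0}, {"slide": [0, 0, 0], "spin": 0}]'

```text
time_s: 30.55
tcp_pos: [0.5093, 0.0409, 0.0239]
ee_rot: [[-0.032, -0.999, -0.003], [-0.997, 0.032, -0.073], [0.073, 0.001, -0.997]]
wrist_force: [0.2, 0.3, -0.2]
gripper_width: 0.003
```

Run:
```python
from h import *
cap('side','s20');s=sense();p=s['tcp_pos']-.033*s['ee_rot'][:,2];print(p,s['ee_rot'][:,2],s['wrist_force'])
d=p[:2]-[.5816,.1166];print('nest',d@[.0419,.9991],d@[-.9991,.0419])
crop('s20',180,95,280,195,'s20d',7)
```

```text
[0.5095671  0.04360522 0.0568692 ] [-0.00295948 -0.07308571 -0.99732127] [-0.93662816 -1.07774127 -0.30100155]
nest -0.07594726459272105 0.06890958970885604
```

View pics/s20d.png

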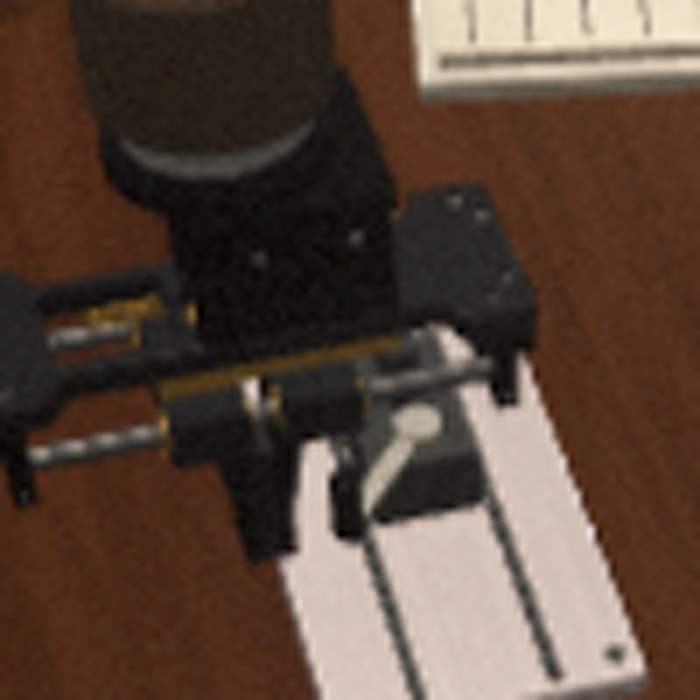

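Request:
servo_tool --deltas '[{"slide": [-0.25, -0.2, 0], "spin": 0}, {"slide": [0, -0.35, 0], "spin": 0}, {"slide": [0, -0.35, 0], "spin": 0}, {"slide": [0, -0.35, 0], "spin": 0}, {"slide": [0, -0.35, 0], "spin": 0}, {"slide": [0, -0.2, 0], "spin": 0}]'

```text
time_s: 31.2
tcp_pos: [0.5562, 0.0451, 0.0221]
ee_rot: [[-0.032, -0.999, -0.009], [-0.997, 0.032, -0.076], [0.076, 0.007, -0.997]]
wrist_force: [-1.1, -0.7, -0.7]
gripper_width: 0.007
```

```bash
cat > n.py <<'E'
from h import *
s=sense();p=s['tcp_pos']-.033*s['ee_rot'][:,2];print(s['time_s'],p,s['wrist_force'])
d=p[:2]-[.5816,.1166];print('nest',d@[.0419,.9991],d@[-.9991,.0419])
E
python3 n.py
```

```text
31.2 [0.55651157 0.04759665 0.05498633] [-1.08442153 -0.65122349 -0.70859457]
nest -0.06999244907605237 0.022174612690519516
```

Request:
servo_tool --deltas '[{"slide": [0, -0.2, -0.05], "spin": 0}, {"slide": [0, -0.15, 0], "spin": 0}, {"slide": [0, -0.1, 0], "spin": 0}]'

```text
time_s: 31.5
tcp_pos: [0.565, 0.0447, 0.0227]
ee_rot: [[-0.034, -0.999, -0.018], [-0.996, 0.035, -0.077], [0.078, 0.015, -0.997]]
wrist_force: [-10.8, 4.7, 7.4]
gripper_width: 0.008
```

```bash
python3 n.py
python3 - <<'E'
from h import *
cap('side','s21')
crop('s21',180,95,280,195,'s21d',7)
E
```

```text
31.5 [0.56555013 0.04721324 0.05555237] [-10.81314072   4.70812464   7.42015588]
nest -0.06999680629764063 0.013128124174273347
```

View pics/s21d.png

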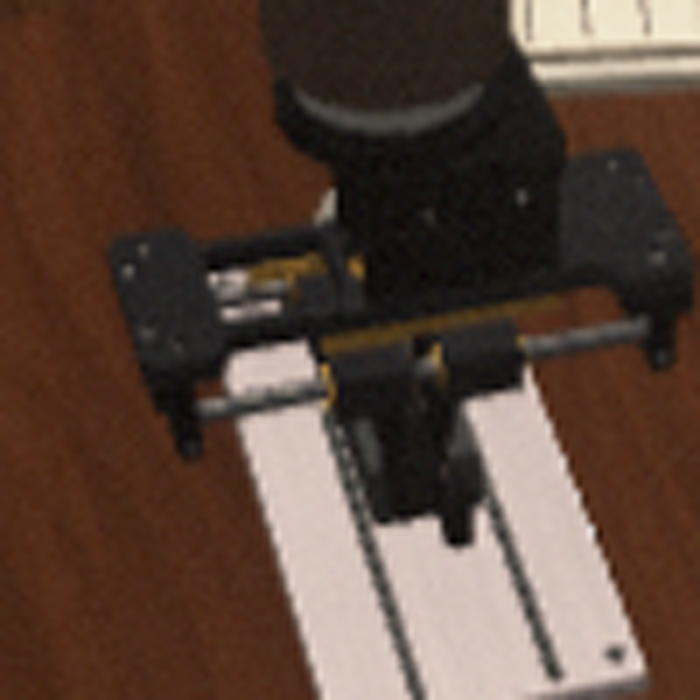

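Request:
servo_tool --deltas '[{"slide": [0, 0.4, 0], "spin": 0}, {"slide": [0, 0.3, 0], "spin": 0}, {"slide": [0, 0, -1], "spin": 0}, {"slide": [0, 0, -1], "spin": 0}, {"slide": [0, 0, -1], "spin": 0}, {"slide": [1, 0, 0], "spin": 0}, {"slide": [1, -0.2, 0], "spin": 0}, {"slide": [1, -0.2, 0], "spin": 0}, {"slide": [1, -0.2, 0], "spin": 0}, {"slide": [1, -0.2, 0], "spin": 0}]'

```text
time_s: 32.55
tcp_pos: [0.5682, -0.0724, 0.1141]
ee_rot: [[-0.023, -1.0, 0.002], [-0.997, 0.023, -0.073], [0.073, -0.003, -0.997]]
wrist_force: [-0.2, -0.4, 0.3]
gripper_width: 0.008
```

Request:
servo_tool --deltas '[{"slide": [1, -0.2, 0], "spin": 0}, {"slide": [1, -0.2, 0], "spin": 0}, {"slide": [1, -0.2, 0], "spin": 0}, {"slide": [1, -0.2, 0], "spin": 0}, {"slide": [1, -0.2, 0], "spin": 0}, {"slide": [0.7, 0, 0], "spin": 0}]'

```text
time_s: 33.15
tcp_pos: [0.5929, -0.2211, 0.1276]
ee_rot: [[-0.021, -1.0, 0.014], [-0.997, 0.02, -0.074], [0.074, -0.016, -0.997]]
wrist_force: [0.1, 0.8, -0.3]
gripper_width: 0.007
```

Run:
```python
from h import *
cap('side','s22');cap('top','t22');s=sense();print(s['time_s'],s['tcp_pos'],s['wrist_force'])
crop('s22',190,95,280,195,'s22d',7);crop('t22',112,145,232,215,'t22d',6)
```

```text
33.25 [ 0.59229425 -0.22153651  0.12754868] [-0.19815435  0.8397723   0.49843648]
```

View pics/s22d.png

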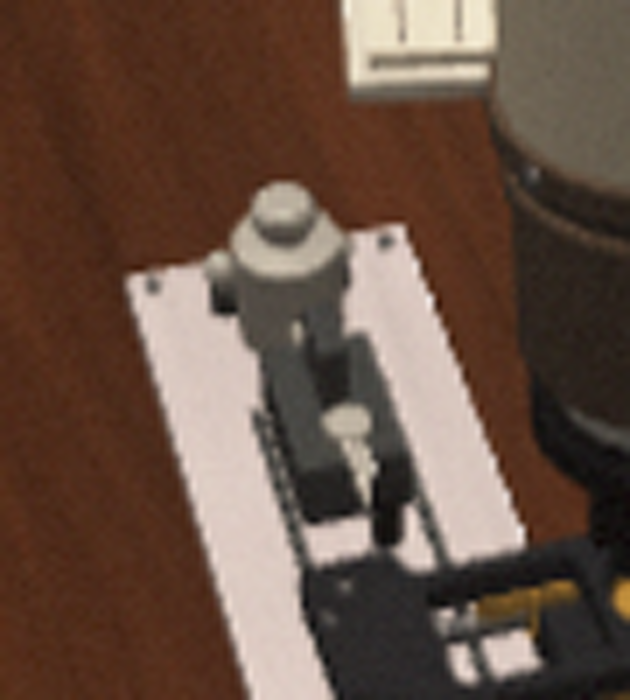

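View pics/t22d.png

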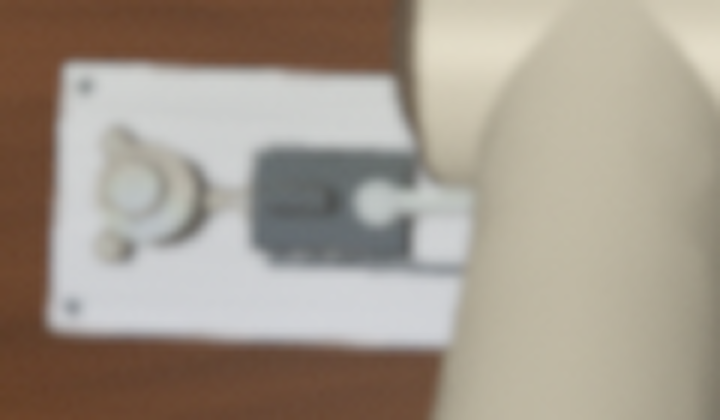

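View pics/t22.png

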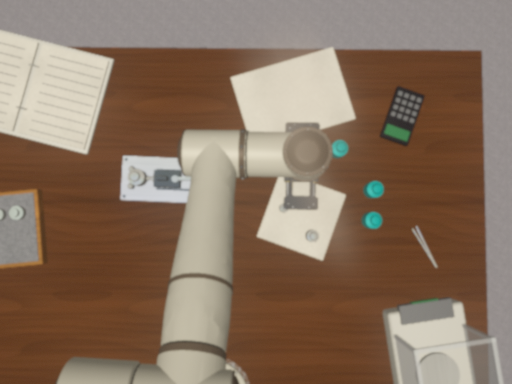

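The lever now points along -x at its end stop. The carriage edge (crop 252) and the weight knob (133,187) haven't moved since before the lever push, so I'm handing in.

```bash
python3 -c "
from station import r
print(r.finish_job())"
```

```text
the job is handed in; nothing more can be done
None
```

I placed the large weight on the nest plate, nudged it against both balls, slid the carriage up and locked the lever. I then handed the job in at about 33 s; no verdict is reported.

**What I did**
- **Placing:** I lifted the weight by its knob and set it down about 5 mm short of the balls. I then nudged it twice with the shut fingers, with about 6 to 8 N at the wrist. It stopped at the same place both times.
- **Carriage:** I gripped the fin and slid the carriage up. The drag rose from about 16 N to 21 N over the last few millimetres, which fits about 5 N on the plunger.
- **Lever:** I pushed the knob round until it met its end stop, felt as about 11 N.

**Last checks (camera, good to about 2 mm)**
- **Weight:** it stands upright at nest x ≈ 81 mm, y within ±1 mm. I measured its distances to the balls after the first nudge: 28 to 30 mm, where 30 mm is touching. It looked unmoved in the later pictures.
- **Carriage:** travel is about 67 mm, so the plunger is pressed about 5 mm. It did not move while I pushed the lever.
- **Lever:** it points straight along -x.
- **Smaller weights:** nothing I did came near touching them, but I did not measure their positions again at the end.

**What disagreed**
- **TCP height:** the fingertips sat about 33 mm higher than the reported TCP. That is why my first grasp took the knob instead of the body. I allowed for the offset in every later move.
- **Tool tilt:** the tool leaned by up to about 4.5° while sliding the carriage, and I corrected the position readings for it.
- **Contact forces:** I could not read the ball and plunger forces directly. They are inferred from wrist force and geometry.

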